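Balance the centrifuge rotor

TASK

Balance the loaded rotor of the open centrifuge before its run: for each of the four tubes already in it, take the tube of the same kind (same height and same cap) from the grey rack and seat it, cap up and fully down, in the bucket directly opposite its twin. Keep every tube upright, leave the tubes already in the rotor in their buckets, and leave the odd dropper tube in the rack.

Things in the scene. Friction and masses are not known exactly. Their poses are not given: they have to be found in the camera images.
- rotor: Metal rotor of the white centrifuge: 8 upright buckets at 0, 45, 90 ... deg on an 80 mm radius, 46 mm deep, bore 19.8 mm, mouth flared to 26; four hold loaded tubes. Turns on its spindle if pushed (over 1.5 N at a bucket). Origin on the axis at the buckets' inner floor (z about 0.058), z up, x towards one bucket. Rims, hub and housing reach at most 50 mm above it; the lid stands open behind (+x).
- loaded_tall_wide: Tall tube with a wide ribbed screw cap, already standing loosely in a rotor bucket: milky 17 mm centrifuge tube, blue cap, bottom tapering over 13 mm to a 6 mm tip; 115 mm long in all, cap 26 mm across and 18 mm high. Origin under the tip (on the bucket floor), z along the tube to its cap. Stands 69 mm above the bucket's rim.
- loaded_tall_slim: Tall tube with a slim flush cap, already standing loosely in a rotor bucket: milky 17 mm centrifuge tube, blue cap, bottom tapering over 13 mm to a 6 mm tip; 115 mm long in all, cap 12 mm high, no wider than the tube. Origin under the tip (on the bucket floor), z along the tube to its cap. Stands 69 mm above the bucket's rim.
- loaded_short_wide: Short tube with a wide ribbed screw cap, already standing loosely in a rotor bucket: milky 17 mm centrifuge tube, blue cap, bottom tapering over 13 mm to a 6 mm tip; 93 mm long in all, cap 26 mm across and 18 mm high. Origin under the tip (on the bucket floor), z along the tube to its cap. Stands 47 mm above the bucket's rim.
- loaded_short_slim: Short tube with a slim flush cap, already standing loosely in a rotor bucket: milky 17 mm centrifuge tube, blue cap, bottom tapering over 13 mm to a 6 mm tip; 93 mm long in all, cap 12 mm high, no wider than the tube. Origin under the tip (on the bucket floor), z along the tube to its cap. Stands 47 mm above the bucket's rim.
- rack_tall_wide: Tall tube with a wide ribbed screw cap, in the rack at the start, twin of the loaded one: milky 17 mm centrifuge tube, blue cap, bottom tapering over 13 mm to a 6 mm tip; 115 mm long in all, cap 26 mm across and 18 mm high; 22 g. Origin under the tip, z along the tube to its cap. The fixed grey rack is 53 mm high, 2 x 3 openings 66 and 70 mm apart; tips stand at z = 0.006; free once raised 50 mm.
- rack_tall_slim: Tall tube with a slim flush cap, in the rack at the start, twin of the loaded one: milky 17 mm centrifuge tube, blue cap, bottom tapering over 13 mm to a 6 mm tip; 115 mm long in all, cap 12 mm high, no wider than the tube; 22 g. Origin under the tip, z along the tube to its cap. The fixed grey rack is 53 mm high, 2 x 3 openings 66 and 70 mm apart; tips stand at z = 0.006; free once raised 50 mm.
- rack_short_wide: Short tube with a wide ribbed screw cap, in the rack at the start, twin of the loaded one: milky 17 mm centrifuge tube, blue cap, bottom tapering over 13 mm to a 6 mm tip; 93 mm long in all, cap 26 mm across and 18 mm high; 16 g. Origin under the tip, z along the tube to its cap. The fixed grey rack is 53 mm high, 2 x 3 openings 66 and 70 mm apart; tips stand at z = 0.006; free once raised 50 mm.
- rack_short_slim: Short tube with a slim flush cap, in the rack at the start, twin of the loaded one: milky 17 mm centrifuge tube, blue cap, bottom tapering over 13 mm to a 6 mm tip; 93 mm long in all, cap 12 mm high, no wider than the tube; 16 g. Origin under the tip, z along the tube to its cap. The fixed grey rack is 53 mm high, 2 x 3 openings 66 and 70 mm apart; tips stand at z = 0.006; free once raised 50 mm.
- rack_dropper: Odd tube that also stands in the rack: milky 17 mm centrifuge tube, blue cap, bottom tapering over 13 mm to a 6 mm tip with a pointed dropper cap, 20 mm across at its foot; 102 mm long in all. Origin under the tip. It has no twin in the rotor and stays in the rack. Mind: between rack and centrifuge a tall computer tower stands at the back (x over 0.58, y -0.13 to 0.03), so carry in front of it.
There are look-alikes about, which are no part of the job. What is shaped like the rack_tall_wide but yellow is not meant.

How it is judged:
By the outcome, as a careful person would: the job done as asked, in the order asked, and still so for the second after the job is handed in, with the robot touching nothing.
It also fails if it takes over 144 s, if anything falls off the work surface, if the arm or the gripper's body presses on something with over 40 N, if the wrist force passes 120 N, or if a joint passes its speed limit or range.

ROBOT

A 6-joint arm with a two-finger parallel gripper is mounted at the origin on a cart in front of the work surface, level with it; the furniture and walls round the work are solid. World frame = base frame: x ahead of the robot, y to its left, z up, the work surface at z = 0. Lengths are in m, angles in rad, forces in N, time in s.
With the tool pointing down it reaches from about 0.35 to 0.775 m from the base axis. Payload 7.3 kg.
Tool frame: the origin (TCP) lies at the very end of the fingers, on their centre line; the grasp point (between the pads) lies 19 mm behind it; x points along the fingers, z is the direction in which the jaws open and shut, and the axes are right-handed (so a half turn about x gives the same grasp; the last joint's range is limited). The gripper opens to 92 mm and grips with 3 to 60 N. Pads are 19 mm wide; open, the fingers measure 130 mm over their backs; the gripper's body (75 mm by 190 mm) begins 47 mm behind the grasp point.
Start: joints at [1.165, 0.342, 1.524, -0, 1.275, -0.146], TCP at [0.135, 0.507, 0.227] pointing down, gripper open.
Joint ranges: [-2.53, 2.53], [-0.77, 2.02], [0.04, 2.7], [-1, 4.14], [0.28, 2.66], [-3.11, 3.11]. Speed limits (rad/s): [2.57, 2.57, 3.14, 3.14, 3.14, 3.14].

INTERFACE

Orientations are given as [roll, pitch, yaw] about the fixed x, y, z axes, in that order (R = Rz(yaw) Ry(pitch) Rx(roll)).
In Python, from station import * gives the robot as it stands.
- The arm moves only by the tool apply_moves, never from a script. Its argument "rows" is text: rows parted by semicolons, each of 5 numbers parted by spaces: the shift along the tool's x, y, z in m, then the turn about the tool's x in degrees, then the closure, from 0 (fully open) to 1 (shut). A call has 1 to 10 rows; each row is the pose to reach, as a shift and turn from the pose measured when the call began, along the tool's axes at that moment; what a row does not reach only later rows make up. A row lasts 1/8 s, in which the tool goes at most 62.5 mm and 10.7 degrees, less where a joint would pass 70% of its speed; a pose out of reach is approached as far as the arm can. A call with a gripper value outside its range is refused whole. The fingers move at their own pace and stop on an object; "grip_force" is the grip in N (left out, the last holds). Time passes only in rows, so rows that repeat a pose let the fingers close. It gives the time, the measured TCP pose, the force and the opening at its end, in the units of the state.
- get_state(): the state, without advancing time (a new reading comes with each control period).
- get_image(name): name is "scene" or "side" or "wrist"; returns a dict with "image" (480x640x3 uint8, red, green, blue), "fovy" (degrees; the focal length in pixels is half the picture's height over the tangent of half this angle, whatever the lens; pixels are square), "cx", "cy" (the principal point, pixels), "k1" (the pictures are not rectified: a ray, as slopes to the right and down, at radius r is drawn at 1 + k1 r^2 times it, then the intrinsics apply), "world_from_camera" (4x4, takes a point from camera to world coordinates); the wrist camera has in their place "tool_from_camera" (4x4, takes a point from camera to tool coordinates, whose origin is the TCP and whose axes are the tool frame's). Camera axes: x right, y up, looking along -z (the intrinsics and any distortion apply to the point x, -y, -z); pixel columns grow to the right and rows downward; lengths in m; the calibration is good to about 2 mm. A picture is of the moment at which its call begins: read the wrist's pose just before it. There is no depth.
- sign_off(): hands the job in, once; it reports no verdict.
The state is a dict: "time": time; "joints": joint angles; "joint_velocities": joint speeds; "tau": joint torques, N m; "position": TCP position; "tcp_rot": TCP orientation; "wrist_force": force on the tool from outside, world axes, zero at the start; "wrist_torque": the same for the moment, N m; "finger_gap": finger opening in m.
Only numpy, scipy, OpenCV 4.12 (cv2) and the standard library are available. Lean on these libraries where they do the work, as an engineer would, in place of code of your own. Each camera call takes 0.05 s, during which the arm holds its last target.

## Working session

There is one attempt and no reset: what is moved stays moved. The work goes in short steps, Python scripts to look and compute and a tool call to move; the robot and the scene stay as the last step left them, time stands still between calls to the robot, and variables do not carry over. Pictures are saved under pics/ and viewed, and the job is handed in when it is done.

Besides the shell and the picture viewer there is one more tool, called after "Call:" as name(argument=value, ...) on one line, values as JSON. apply_moves: Moves the arm, as the interface text tells. Its arguments: {"type":"object","properties":{"rows":{"type":"string"},"grip_force":{"type":"number"}},"required":["rows"]}

```bash
ls; mkdir -p pics
python3 - <<'E'
from station import *
import cv2
s=get_state();print(s)
for n in ["scene","side","wrist"]:
    d=get_image(n);cv2.imwrite(f"pics/{n}0.png",d["image"][:,:,::-1])
    print(n,{k:v for k,v in d.items() if k!="image"})
E
```

```text
pics
{'time': 0.0, 'joints': array([ 1.16502195e+00,  3.42701381e-01,  1.52501385e+00,  6.53529886e-06,
        1.27539843e+00, -1.46025562e-01]), 'joint_velocities': array([-0.0015109 ,  0.0010509 , -0.00069853,  0.00027647, -0.00050498,
       -0.00057091]), 'tau': array([ 2.68593394e-04, -4.31235981e+01, -2.44225180e+01,  7.17836665e-02,
        5.59253187e-02, -1.64733210e-04]), 'position': array([0.13466746, 0.50701456, 0.22605715]), 'tcp_rot': array([ 2.99145844,  1.5692753 , -1.98068126]), 'wrist_force': array([0.95336856, 0.16926128, 0.57785669]), 'wrist_torque': array([ 0.00441114, -0.06173046, -0.03293003]), 'finger_gap': 0.09201245554495324}
scene {'fovy': 54.52066959725578, 'cx': 317.8069366937064, 'cy': 239.63597921310264, 'k1': -0.05480819906003099, 'world_from_camera': array([[ 0.85213044,  0.29379926, -0.43307702,  0.12390623],
       [-0.52330105,  0.46974231, -0.71098395, -0.67972754],
       [-0.00545196,  0.83248073,  0.55402718,  0.60330817],
       [ 0.        ,  0.        ,  0.        ,  1.        ]])}
side {'fovy': 54.255821682439105, 'cx': 323.30397567362394, 'cy': 236.27661808658786, 'k1': -0.11200598360981891, 'world_from_camera': array([[-0.96483098,  0.16677072, -0.20319622,  0.29519241],
       [-0.26263668, -0.5789303 ,  0.77192077,  0.88504147],
       [ 0.01109733,  0.79813986,  0.60237   ,  0.74013071],
       [ 0.        ,  0.        ,  0.        ,  1.        ]])}
wrist {'fovy': 63.05457663927752, 'cx': 318.1732509756188, 'cy': 245.03512446047088, 'k1': -0.045904448737053294, 'tool_from_camera': array([[-6.24070388e-05,  3.07411171e-01, -9.51576780e-01,
        -1.56798206e-01],
       [-1.50473024e-04,  9.51576768e-01,  3.07411177e-01,
         8.24144419e-02],
       [ 9.99999987e-01,  1.62371257e-04, -1.31279998e-05,
         1.53593038e-03],
       [ 0.00000000e+00,  0.00000000e+00,  0.00000000e+00,
         1.00000000e+00]])}
```

View pics/scene0.png

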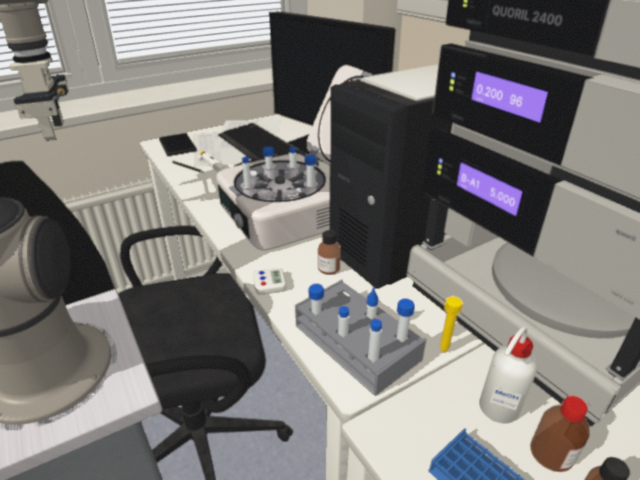

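View pics/side0.png

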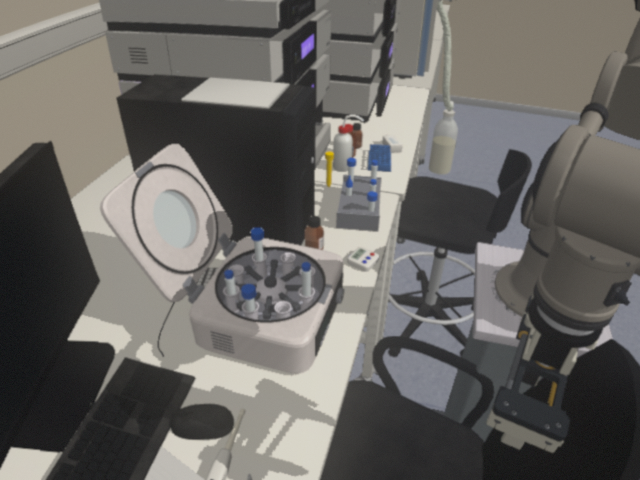

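View pics/wrist0.png

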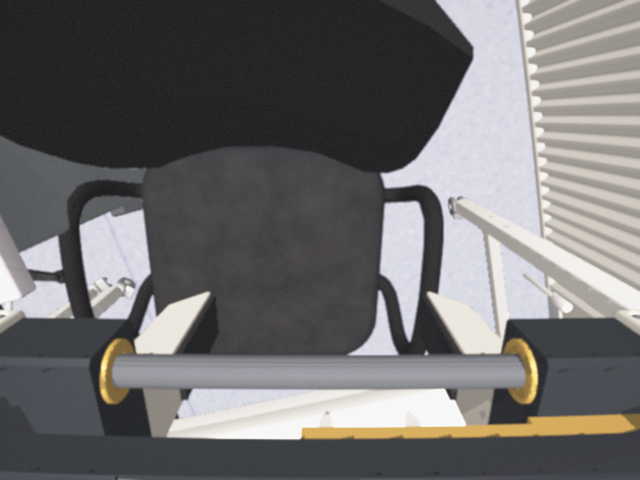

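```bash
cat > h.py <<'E'
from station import *
import numpy as np, cv2
from scipy.spatial.transform import Rotation as Ro
def T_tool(s=None):
    s=s or get_state()
    T=np.eye(4);T[:3,:3]=Ro.from_euler('xyz',s['tcp_rot']).as_matrix();T[:3,3]=s['position'];return T
def shot(n,fn=None):
    s=get_state() ; d=get_image(n); im=d['image'][:,:,::-1].copy()
    if n=='wrist': d['W']=T_tool(s)@d['tool_from_camera']
    else: d['W']=d['world_from_camera']
    if fn: cv2.imwrite(f'pics/{fn}.png',im); np.save(f'pics/{fn}.npy',{k:v for k,v in d.items() if k!='image'},allow_pickle=True)
    d['im']=im; return d
def load(fn):
    d=np.load(f'pics/{fn}.npy',allow_pickle=True).item(); d['im']=cv2.imread(f'pics/{fn}.png'); return d
def KD(d):
    f=240/np.tan(np.radians(d['fovy']/2))
    return np.array([[f,0,d['cx']],[0,f,d['cy']],[0,0,1.]]),np.array([d['k1'],0,0,0,0.])
def ray(d,uv):
    K,D=KD(d); p=cv2.undistortPoints(np.array([[uv]],float),K,D)[0,0]
    v=d['W'][:3,:3]@np.array([p[0],-p[1],-1]); return d['W'][:3,3],v/np.linalg.norm(v)
def proj(d,P):
    K,D=KD(d); P=np.atleast_2d(P); c=(P-d['W'][:3,3])@d['W'][:3,:3]
    c=c*[1,-1,-1]; return cv2.projectPoints(c,np.zeros(3),np.zeros(3),K,D)[0][:,0]
def atz(d,uv,z):
    o,v=ray(d,uv); return o+v*(z-o[2])/v[2]
def tri(*dv):
    A=np.zeros((3,3));b=np.zeros(3)
    for d,uv in dv:
        o,v=ray(d,uv);M=np.eye(3)-np.outer(v,v);A+=M;b+=M@o
    p=np.linalg.solve(A,b)
    res=[np.linalg.norm((np.eye(3)-np.outer(v,v))@(p-o)) for o,v in [ray(d,uv) for d,uv in dv]]
    return p,res
def crop(fn,x,y,w,h,s,out):
    im=cv2.imread(f'pics/{fn}.png')[y:y+h,x:x+w]
    im=cv2.resize(im,None,fx=s,fy=s,interpolation=cv2.INTER_CUBIC)
    for i in range(0,w,20):
        cv2.line(im,(i*s,0),(i*s,6),(0,0,255),1);cv2.putText(im,str(x+i),(i*s,16),0,.35,(0,0,255),1)
    for i in range(0,h,20):
        cv2.line(im,(0,i*s),(6,i*s),(0,0,255),1);cv2.putText(im,str(y+i),(8,i*s+4),0,.35,(0,0,255),1)
    cv2.imwrite(f'pics/{out}.png',im)
E
python3 - <<'E'
from h import *
shot('scene','s1');shot('side','d1')
crop('s1',280,260,200,140,4,'s1r');crop('s1',210,130,130,110,5,'s1c')
crop('d1',310,130,100,110,5,'d1r');crop('d1',190,210,160,130,5,'d1c')
E
```

```text
(no output)
```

View pics/s1r.png

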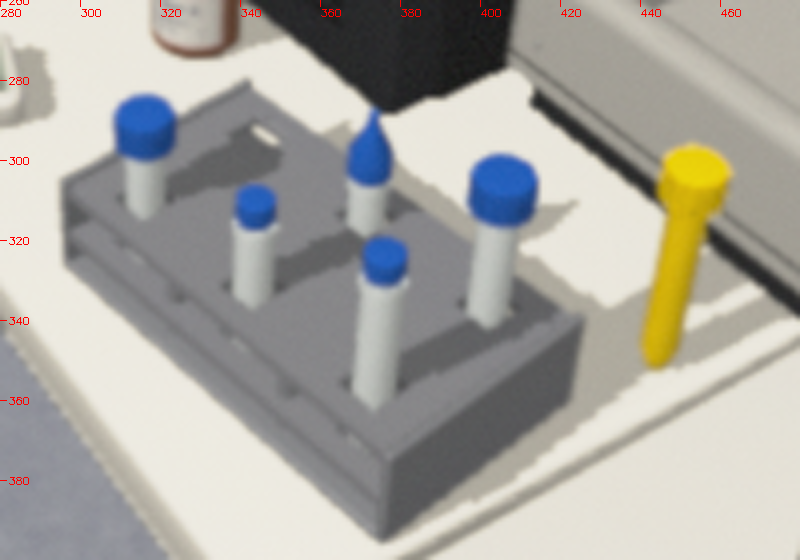

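View pics/s1c.png

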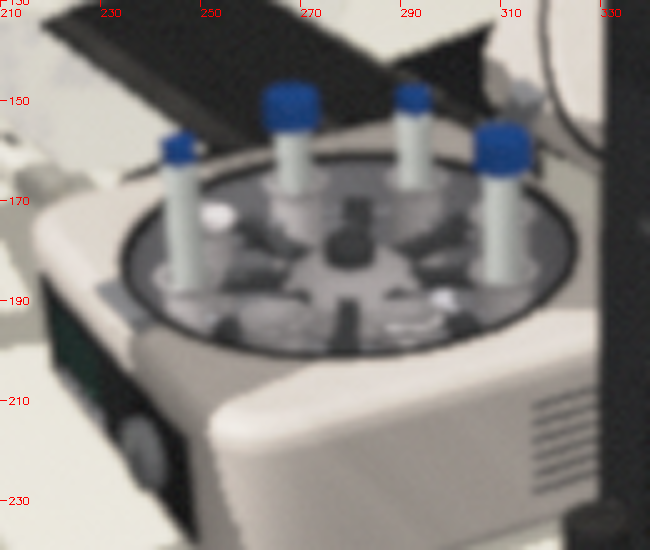

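View pics/d1r.png

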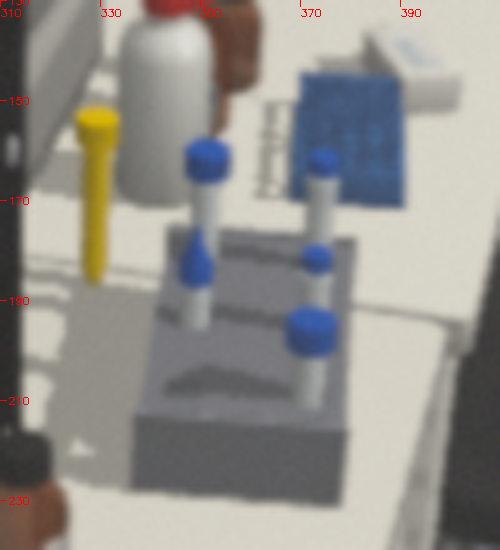

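View pics/d1c.png

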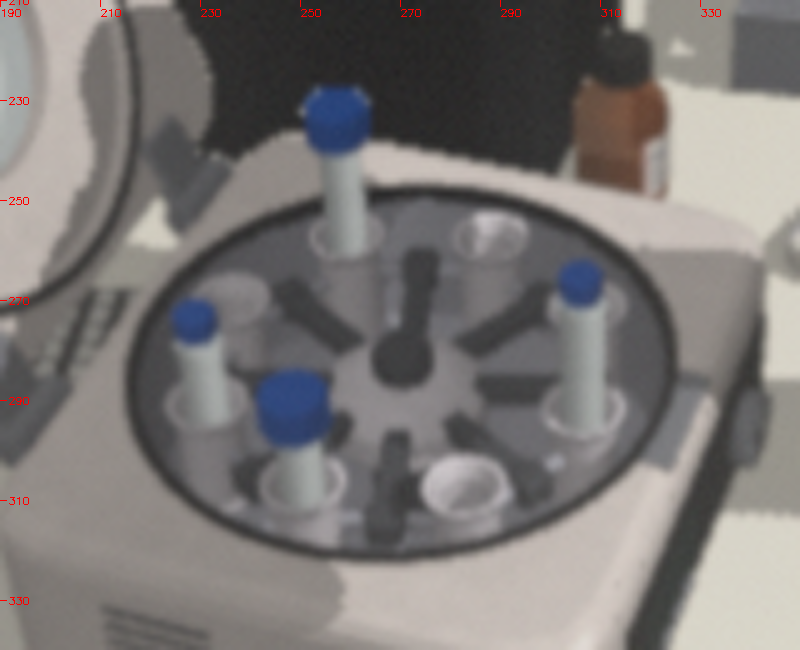

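Run:
```python
from h import *
s=load('s1');d=load('d1')
# approximate cap-top centres (scene, side)
P={'r_tw':((403,302),(349.5,160)),'r_ts':((375,322),(374,161)),'r_ss':((343.5,309),(372.5,245.5-62+0)) }
P={'r_tw':((403,302.5),(349.5,160)),'r_ts':((375,322),(372.5,161)),'r_ss':((343.5,309),(371,181)),
'r_sw':((315.5,287),(371,193.5)),'r_dr':((373,286.5),(348,176)),
'l_ts':((243.5,158),(304.5,264.5)),'l_sw':((267,149.5),(247,287)),'l_ss':((290.5,148.5),(227,272)),'l_tw':((310,157),(256,231)),'hub':((278,176),(269,277))}
for k,(a,b) in P.items():
    p,r=tri((s,a),(d,b));print(k,p.round(4),np.round(r,4),(np.hypot(*p[:2])).round(3))
# rim centres in side, z=.104
for n,u in {'e1':(286,257),'e2':(306,270),'e4':(281,307),'e7':(237,269),'b_ts':(305,292),'b_sw':(248,307),'b_ss':(229,290),'b_tw':(257,257)}.items():
    print(n,atz(d,u,.104).round(4))
```

```text
r_tw [ 0.5264 -0.2776  0.1171] [0.0018 0.0018] 0.595
r_ts [ 0.4623 -0.2896  0.1176] [0.002 0.002] 0.546
r_ss [ 0.4528 -0.2199  0.0939] [0.0011 0.0011] 0.503
r_sw [ 0.4408 -0.1517  0.0969] [0.0005 0.0005] 0.466
r_dr [ 0.5168 -0.2107  0.1052] [0.0005 0.0005] 0.558
l_ts [0.4957 0.2521 0.172 ] [0.0019 0.0019] 0.556
l_sw [0.5861 0.3172 0.1496] [0.002 0.002] 0.666
l_ss [0.6382 0.2902 0.1503] [0.0021 0.0021] 0.701
l_tw [0.625  0.1757 0.1707] [0.0005 0.0005] 0.649
hub [0.5746 0.2402 0.1108] [0.0017 0.0017] 0.623
e1 [0.5669 0.1625 0.104 ]
e2 [0.5137 0.1909 0.104 ]
e4 [0.5283 0.305  0.104 ]
e7 [0.6516 0.2275 0.104 ]
b_ts [0.4967 0.2537 0.104 ]
b_sw [0.588  0.3224 0.104 ]
b_ss [0.6416 0.2898 0.104 ]
b_tw [0.6262 0.1796 0.104 ]
```

```bash
cat >> h.py <<'E'
def plan(p,psi):
    """psi: world azimuth (deg) of tool y axis. prints tool-frame shift (m) and turn(deg)"""
    s=get_state();T=T_tool(s);R=T[:3,:3]
    sh=R.T@(np.array(p)-T[:3,3])
    cur=np.degrees(np.arctan2(R[1,1],R[0,1])); 
    # turning about tool x (down) by +a decreases azimuth
    a=-((psi-cur+180)%360-180)
    print('cur psi %.1f'%cur,'pos',s['position'].round(4),'shift',sh.round(4),'turn %.1f'%a,'q6 %.2f q1 %.2f'%(s['joints'][5],s['joints'][0]),'t',round(s['time'],2))
E
python3 - <<'E'
from h import *
print(T_tool()[:3,:3].round(3))
plan((.40,.22,.30),180);plan((.37,-.21,.30),180)
E
```

```text
[[-0.    -0.966  0.257]
 [-0.001  0.257  0.966]
 [-1.     0.    -0.001]]
cur psi 165.1 pos [0.1348 0.5072 0.2264] shift [-0.0735 -0.3301 -0.2095] turn -14.9 q6 -0.15 q1 1.16 t 0.25
cur psi 165.1 pos [0.1348 0.5072 0.2264] shift [-0.0732 -0.4116 -0.6328] turn -14.9 q6 -0.15 q1 1.16 t 0.25
```

Call:
apply_moves(rows="-0.073 0 0 0 0;-0.0735 -0.06 -0.04 -5 0;-0.0735 -0.12 -0.08 -10 0;-0.0735 -0.17 -0.11 -14.9 0;-0.0735 -0.22 -0.14 -14.9 0;-0.0735 -0.27 -0.17 -14.9 0;-0.0735 -0.32 -0.20 -14.9 0;-0.0735 -0.33 -0.2095 -14.9 0;-0.0735 -0.33 -0.2095 -14.9 0;-0.0735 -0.33 -0.2095 -14.9 0")

```text
time: 1.5
position: [0.399, 0.2211, 0.3001]
tcp_rot: [1.775, 1.57, -2.936]
wrist_force: [-0.9, 0.6, 0.4]
finger_gap: 0.0921
```

Run:
```python
from h import *
shot('wrist','w1');plan((.40,.22,.30),180)
```

```text
cur psi -179.9 pos [0.3989 0.2212 0.3001] shift [ 0.0001 -0.0011 -0.0013] turn 0.1 q6 -1.23 q1 0.34 t 1.55
```

View pics/w1.png

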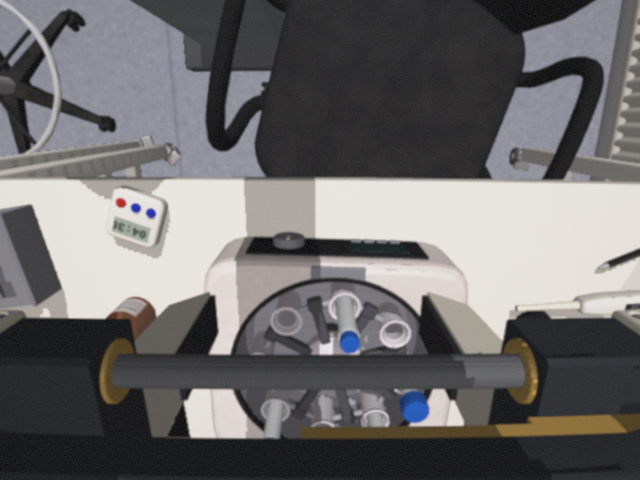

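Call:
apply_moves(rows="-0.02 -0.06 0.02 0 0;-0.02 -0.11 0.03 0 0;-0.02 -0.14 0.03 0 0;-0.02 -0.15 0.03 0 0;-0.02 -0.15 0.03 0 0")

```text
time: 2.17
position: [0.5481, 0.2524, 0.3197]
tcp_rot: [1.762, 1.569, -2.947]
wrist_force: [0.7, -0.1, 0.9]
finger_gap: 0.0919
```

Run:
```python
from h import *
shot('wrist','w2');plan((.40,.22,.30),180)
```

```text
cur psi -179.8 pos [0.5477 0.2523 0.3201] shift [ 0.0203  0.1478 -0.0318] turn 0.2 q6 -1.27 q1 0.30 t 2.23
```

Call:
apply_moves(rows="0 0.03 -0.05 0 0;0 0.03 -0.08 0 0;0 0.03 -0.08 0 0;0 0.03 -0.08 0 0")

```text
time: 2.72
position: [0.5174, 0.1729, 0.3209]
tcp_rot: [0.113, 1.57, 1.687]
wrist_force: [-0.1, 0.7, 0.1]
finger_gap: 0.0919
```

Run:
```python
from h import *
shot('wrist','w3');plan((.40,.22,.30),180)
crop('w2',160,180,320,200,2,'w2c');crop('w3',160,180,320,200,2,'w3c')
```

```text
cur psi -179.8 pos [0.5176 0.1731 0.3206] shift [0.0207 0.1174 0.0474] turn 0.2 q6 -1.39 q1 0.18 t 2.77
```

View pics/w2.png

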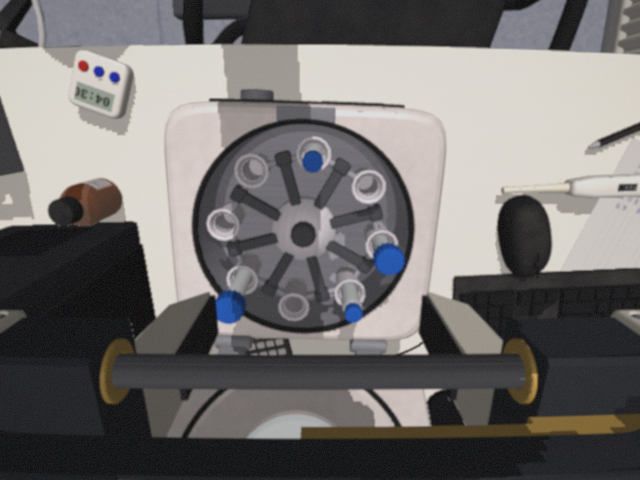

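View pics/w3.png

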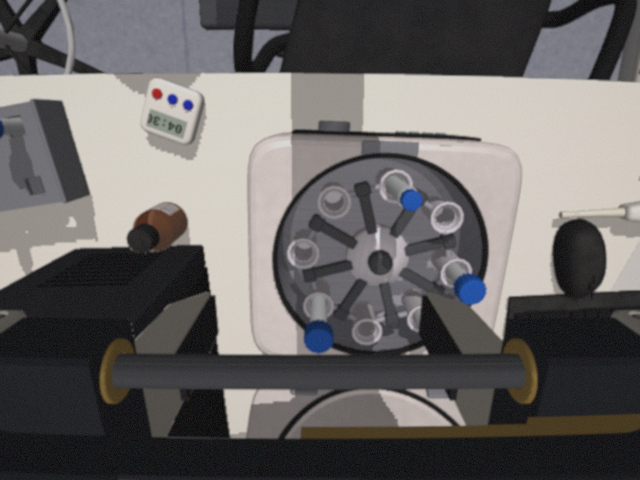

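Run:
```python
from h import *
crop('w2',185,115,240,215,3,'w2c');crop('w3',265,145,240,215,3,'w3c')
```

```text
(no output)
```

View pics/w2c.png

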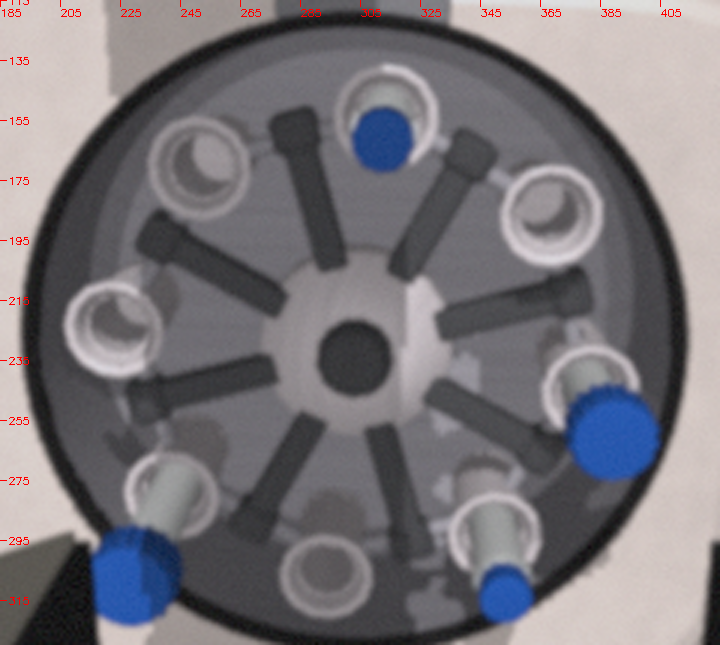

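View pics/w3c.png

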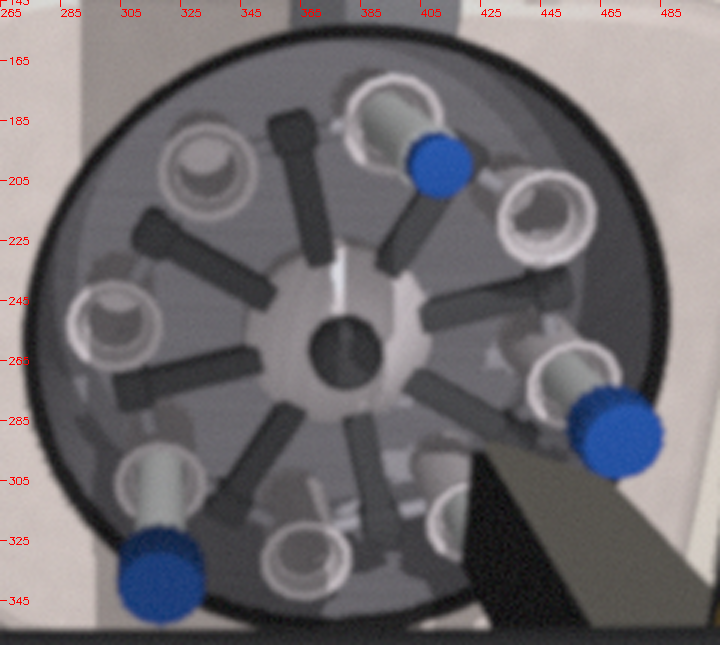

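Run:
```python
from h import *
from scipy.optimize import least_squares
a=load('w2');b=load('w3')
N=['ts','e2','e4','e1','sw','tw','e7','ss']
A=np.array([(386,116),(199,167),(551,215),(113,328),(591,393),(171,495),(326,576),(495,537)])/3+[185,115]
B=np.array([(394,123),(207,171),(546,218),(114,325),(574,383),(161,482),(306,560)])/3+[265,145]
for n,u,v in zip(N,A,B):
    p,r=tri((a,u),(b,v));print(n,p.round(4),np.round(r,4))
k=dict(zip(N,[3,2,4,1,5,0,7,6]))
def mod(x,ns): 
    th=np.array([x[3]-k[n]*np.pi/4 for n in ns]); return np.c_[x[0]+.08*np.cos(th),x[1]+.08*np.sin(th),np.full(len(ns),x[2])]
f=lambda x: np.r_[(proj(a,mod(x,N))-A).ravel(),(proj(b,mod(x,N[:7]))-B).ravel()]
for fz in (0,1):
    g=f if not fz else (lambda y: f([y[0],y[1],.104,y[2]]))
    r=least_squares(g,[.571,.241,.104,np.radians(-54)] if not fz else [.571,.241,np.radians(-54)])
    x=r.x if not fz else [r.x[0],r.x[1],.104,r.x[2]]
    print(np.round(x[:3],4),np.degrees(x[3]),np.sqrt(np.mean(r.fun**2)))
    for n,m in zip(N,mod(x,N)):print(n,m.round(4))
    np.save('rotor.npy',x)
# caps check w2/w3
for n,u,v in [('ts',(382,139),(440,166)),('sw',(612,433),(616,432)),('tw',(136,577),(161,577))]:
    print(n,tri((a,np.array(u)/3+[185,115]),(b,np.array(v)/3+[265,145])))
```

```text
ts [0.4964 0.2492 0.1037] [0.0001 0.0001]
e2 [0.5128 0.1897 0.101 ] [0. 0.]
e4 [0.5275 0.3019 0.1026] [0.0001 0.0001]
e1 [0.5653 0.159  0.1029] [0.0001 0.0001]
sw [0.5873 0.3183 0.1012] [0.0005 0.0005]
tw [0.6243 0.175  0.103 ] [0.0003 0.0003]
e7 [0.6556 0.2279 0.1024] [0. 0.]
[0.576  0.2385 0.1029] -52.64697417306456 0.22693853608461345
ts [0.4967 0.2491 0.1029]
e2 [0.5124 0.1899 0.1029]
e4 [0.5275 0.302  0.1029]
e1 [0.5654 0.1592 0.1029]
sw [0.5866 0.3177 0.1029]
tw [0.6245 0.1749 0.1029]
e7 [0.6553 0.2278 0.1029]
ss [0.6396 0.287  0.1029]
[0.5757 0.2384 0.104 ] -52.64333344575373 0.289164922475484
ts [0.4964 0.249  0.104 ]
e2 [0.5121 0.1899 0.104 ]
e4 [0.5271 0.302  0.104 ]
e1 [0.565  0.1591 0.104 ]
sw [0.5863 0.3177 0.104 ]
tw [0.6242 0.1748 0.104 ]
e7 [0.655  0.2278 0.104 ]
ss [0.6393 0.2869 0.104 ]
ts (array([0.49696753, 0.24884383, 0.1699747 ]), [np.float64(1.3717357018679817e-05), np.float64(1.3717357018786834e-05)])
sw (array([0.58748999, 0.31836299, 0.14104604]), [np.float64(0.00014360802067780413), np.float64(0.0001436080206779748)])
tw (array([0.62653863, 0.17509296, 0.16170453]), [np.float64(0.0002421938357757585), np.float64(0.0002421938357757525)])
```

Call:
apply_moves(rows="0 0.06 0 0 0;0 0.08 -0.04 0 0;0 0.08 -0.10 0 0;0 0.08 -0.16 0 0;0 0.08 -0.22 0 0;0 0.07 -0.28 0 0;0 0.06 -0.34 0 0;0 0.06 -0.36 0 0;0 0.06 -0.36 0 0;0 0.06 -0.36 0 0")

```text
time: 4.03
position: [0.4593, -0.1855, 0.3205]
tcp_rot: [0.341, 1.57, 1.918]
wrist_force: [-0.0, 1.9, 0.4]
finger_gap: 0.0919
```

Run:
```python
from h import *
shot('wrist','w4');plan((.40,.22,.30),180)
```

```text
cur psi -179.6 pos [ 0.4593 -0.1854  0.3207] shift [0.021  0.0567 0.4058] turn 0.4 q6 -2.12 q1 -0.54 t 4.08
```

Call:
apply_moves(rows="0 0.02 -0.06 0 0;0 0.02 -0.08 0 0;0 0.02 -0.08 0 0;0 0.02 -0.08 0 0")

```text
time: 4.58
position: [0.4402, -0.2642, 0.3207]
tcp_rot: [-0.049, 1.569, 1.529]
wrist_force: [0.4, -1.1, -0.1]
finger_gap: 0.0919
```

Run:
```python
from h import *
shot('wrist','w5');plan((.40,.22,.30),180)
```

```text
cur psi -179.5 pos [ 0.4402 -0.2641  0.3208] shift [0.0214 0.0364 0.4844] turn 0.5 q6 -2.27 q1 -0.69 t 4.62
```

View pics/w4.png

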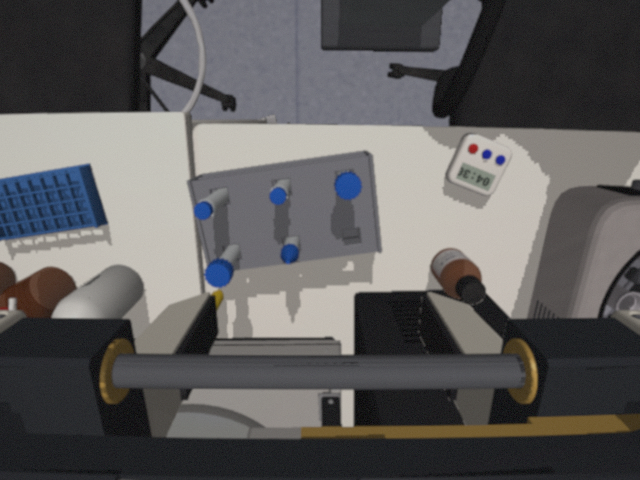

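View pics/w5.png

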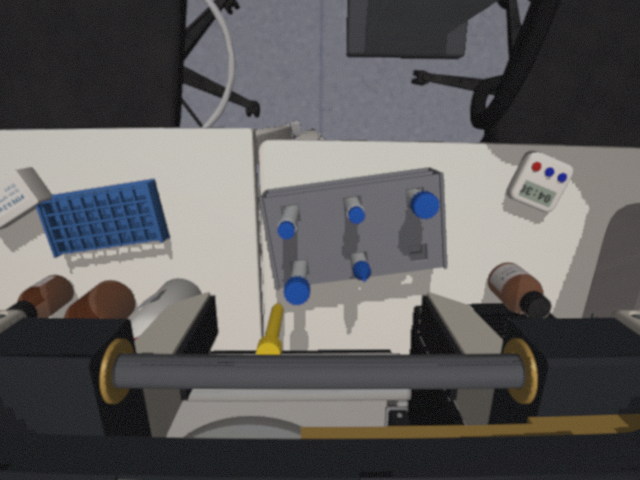

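Run:
```python
from h import *
crop('w4',185,145,200,150,4,'w4c');crop('w5',255,165,200,150,4,'w5c')
```

```text
(no output)
```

View pics/w4c.png

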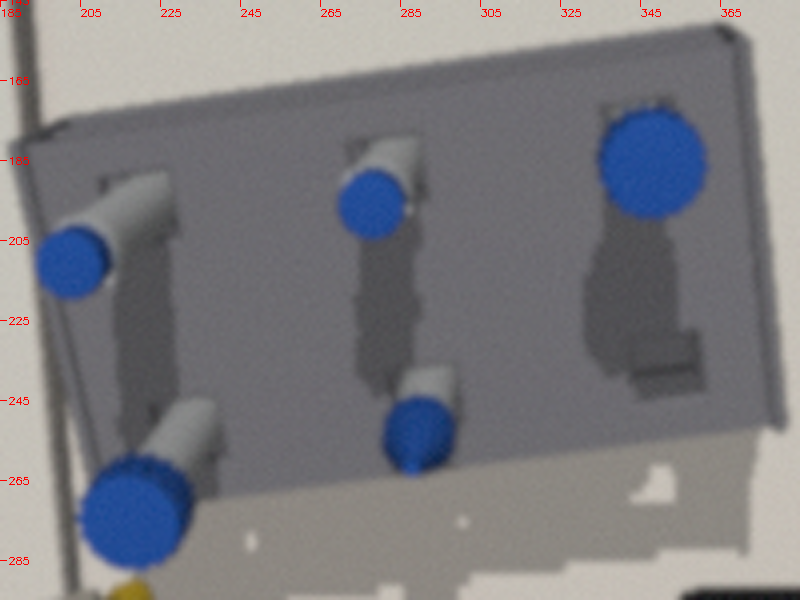

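View pics/w5c.png

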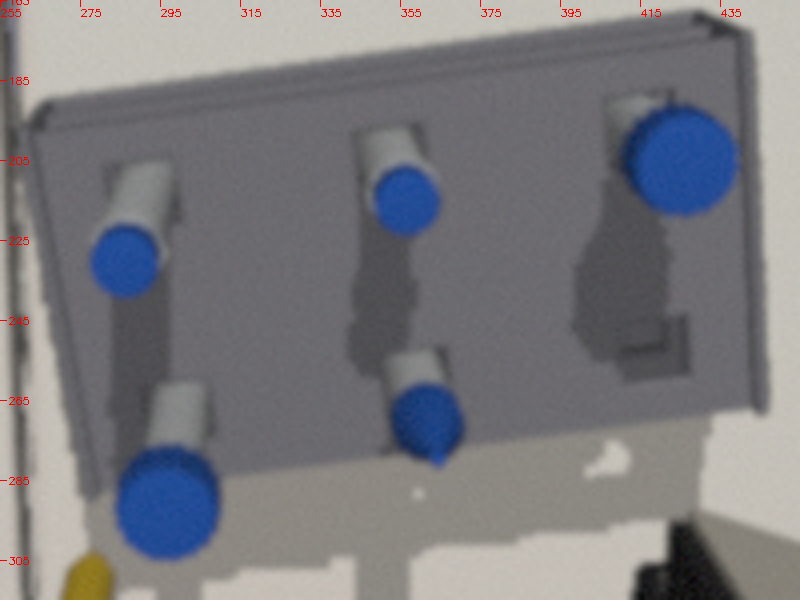

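Run:
```python
from h import *
a=load('w4');b=load('w5')
for n,u,v in [('ts',(72,264),(124,263)),('ss',(371,205),(405,201)),('sw',(654,163),(684,161)),('tw',(133,517),(167,510))]:
    u=np.array(u)/4+[185,145];v=np.array(v)/4+[255,165]
    z=.121 if n[0]=='t' else .099
    print(n,*[np.round(q,4) for q in tri((a,u),(b,v))],'atz',atz(a,u,z).round(4),atz(b,v,z).round(4))
```

```text
ts [ 0.4608 -0.2935  0.1155] [0.0001 0.0001] atz [ 0.4594 -0.2918  0.121 ] [ 0.4593 -0.293   0.121 ]
ss [ 0.4504 -0.2242  0.0935] [0. 0.] atz [ 0.4494 -0.2237  0.099 ] [ 0.4491 -0.2248  0.099 ]
sw [ 0.4397 -0.1543  0.0927] [0. 0.] atz [ 0.4388 -0.1548  0.099 ] [ 0.4384 -0.1561  0.099 ]
tw [ 0.5256 -0.2837  0.1152] [0.0003 0.0003] atz [ 0.523  -0.2821  0.121 ] [ 0.5232 -0.2835  0.121 ]
```

Run:
```python
from h import *
plan((.5245,-.283,.16),180)
d=load('w2')
for z in (.1,.2,.3): print(z,atz(d,(235,342),z).round(3),atz(d,(300,386),z).round(3))
b=load('w5')
# tool frame points projected
c=get_image('wrist')['tool_from_camera'];e=dict(b);e['W']=c
print(proj(e,[(0,0,0),(0,0,.046),(-.019,0,0),(.05,0,0),(-.019,0,.046)]).round(0))
```

```text
cur psi -179.5 pos [ 0.4402 -0.2641  0.3208] shift [ 0.1607 -0.0842 -0.0197] turn 0.5 q6 -2.27 q1 -0.69 t 4.62
0.1 [0.7   0.162 0.1  ] [0.758 0.233 0.1  ]
0.2 [0.638 0.186 0.2  ] [0.68  0.239 0.2  ]
0.3 [0.576 0.211 0.3  ] [0.603 0.244 0.3  ]
[[316. 312.]
 [418. 312.]
 [315. 334.]
 [316. 271.]
 [430. 334.]]
```

Call:
apply_moves(rows="0.03 -0.04 -0.01 0.5 0.4;0.07 -0.075 -0.02 0.5 0.4;0.11 -0.084 -0.02 0.5 0.4;0.15 -0.084 -0.02 0.5 0.4;0.16 -0.084 -0.02 0.5 0.4;0.16 -0.084 -0.02 0.5 0.4;0.16 -0.084 -0.02 0.5 0.4")

```text
time: 5.55
position: [0.5252, -0.2838, 0.1629]
tcp_rot: [-1.881, 1.568, -0.311]
wrist_force: [0.0, 0.1, -0.7]
finger_gap: 0.0551
```

Run:
```python
from h import *
shot('wrist','w6');plan((.5245,-.283,.0935),180)
crop('w6',200,220,240,180,3,'w6c')
```

```text
cur psi 180.0 pos [ 0.5252 -0.2839  0.1629] shift [0.0694 0.0009 0.001 ] turn -0.0 q6 -2.19 q1 -0.62 t 5.6
```

View pics/w6c.png

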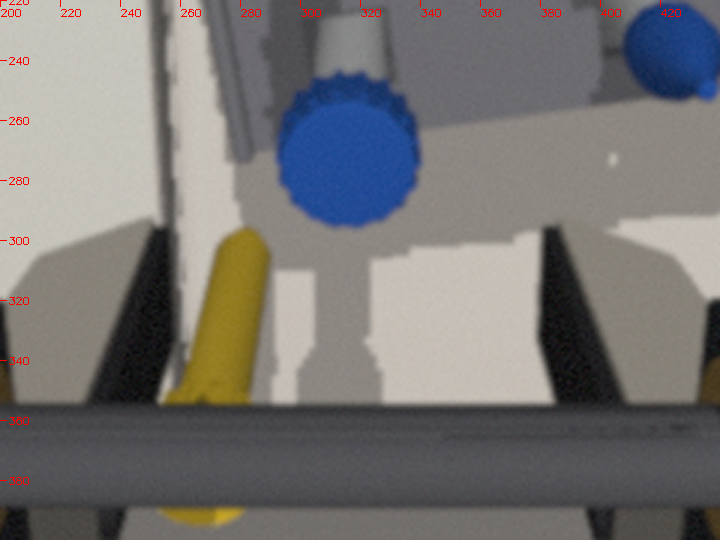

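Run:
```python
from h import *
d=load('w6')
for z in (.116,.118,.121): print(atz(d,(316.3,273.7),z).round(4))
print('yellow base',atz(d,(280,302),0),tri((load('s1'),(455,152/1+150)) ,(load('d1'),(329,155))) )
print(tri((load('s1'),(454,301)),(load('d1'),(329.5,154))))
s,e=load('s1'),load('d1')
for u,v in [((348,67),(178,147)),]: print('lid',tri((s,u),(e,v)))
```

```text
[ 0.526  -0.2838  0.116 ]
[ 0.5252 -0.2838  0.118 ]
[ 0.524  -0.2838  0.121 ]
yellow base [ 0.60109115 -0.31735986  0.        ] (array([ 0.59937493, -0.31492289,  0.10756911]), [np.float64(0.0029813081131344695), np.float64(0.0029813081131343897)])
(array([ 0.59741203, -0.31455453,  0.11082931]), [np.float64(0.002400445525512162), np.float64(0.002400445525512133)])
lid (array([0.74954102, 0.20708589, 0.35387868]), [np.float64(0.004719039431235798), np.float64(0.004719039431235878)])
```

Call:
apply_moves(rows="0.03 0.0005 0 0 0.4;0.06 0.0005 0 0 0.4;0.0713 0.0005 0 0 0.4;0.0713 0.0005 0 0 0.4;0.0713 0.0005 0 0 0.9;0.0713 0.0005 0 0 0.9;0.0713 0.0005 0 0 0.9;0.0713 0.0005 0 0 0.9;0.0713 0.0005 0 0 0.9;0.0713 0.0005 0 0 0.9", grip_force=25)

```text
time: 6.85
position: [0.5251, -0.2842, 0.092]
tcp_rot: [-1.962, 1.567, -0.392]
wrist_force: [-0.7, 0.0, 2.9]
finger_gap: 0.0252
```

Call:
apply_moves(rows="-0.01 0 0 0 0.9;-0.03 0 0 0 0.9;-0.06 0 0 0 0.9;-0.11 0 0 0 0.9;-0.16 0.02 0 0 0.9;-0.205 0.05 0 0 0.9;-0.205 0.08 0 0 0.9;-0.205 0.09 0 0 0.9;-0.205 0.09 0 0 0.9")

```text
time: 7.98
position: [0.4342, -0.2837, 0.2966]
tcp_rot: [-1.862, 1.567, -0.293]
wrist_force: [0.1, -0.4, -0.2]
finger_gap: 0.0248
```

Run:
```python
from h import *
shot('wrist','w7');shot('scene','s7');print(get_state()['wrist_force']);plan((.435,.20,.297),180);plan((.527,.302,.297),180)
crop('w7',200,220,240,180,3,'w7c');crop('s7',230,120,200,150,4,'s7c')
```

```text
[ 0.33138328 -0.76043773 -0.21726363]
cur psi 180.0 pos [ 0.4349 -0.2837  0.2961] shift [-1.200e-03  2.000e-04  4.837e-01] turn -0.0 q6 -2.30 q1 -0.73 t 8.07
cur psi 180.0 pos [ 0.4349 -0.2837  0.2961] shift [-0.001  -0.0918  0.5857] turn -0.0 q6 -2.30 q1 -0.73 t 8.07
```

View pics/w7c.png

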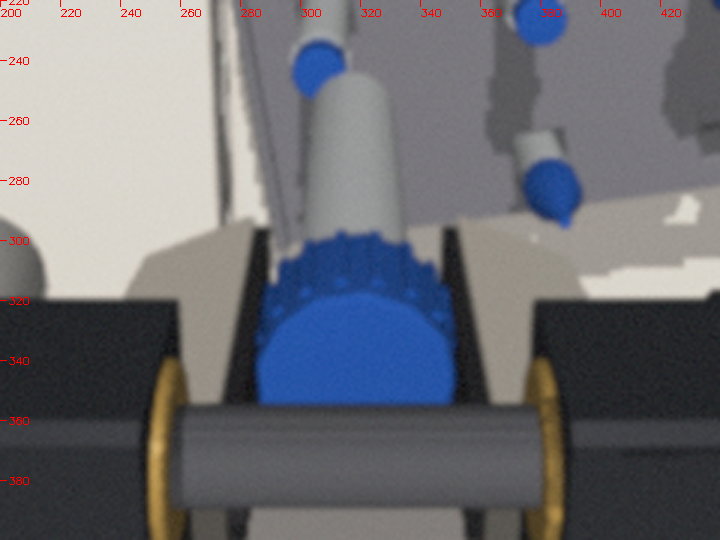

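View pics/s7.png

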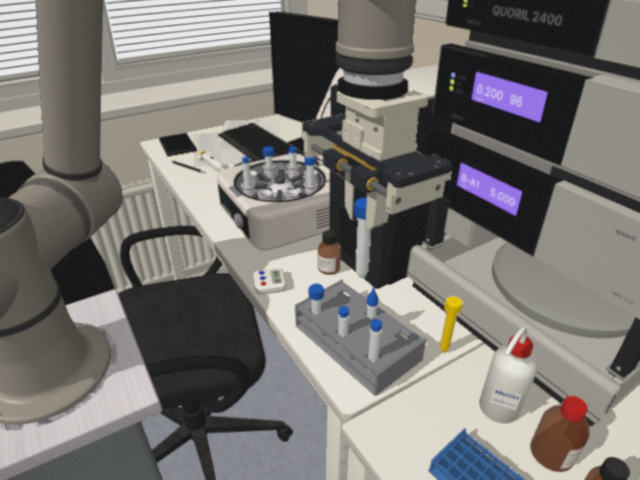

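Run:
```python
from h import *
d=load('w7');d['W']=d['tool_from_camera']
o,v=ray(d,(318.7,317.5))
for x in (-.0295,-.024): print(o+v*(x-o[0])/v[0])
print(proj(d,[(x,y,0) for x in (-.0295,-.024) for y in (-.013,0,.013)]+[(.0855,.003,0),(.0855,-.003,0)]).round(1))
```

```text
[-0.0295      0.01320731  0.00130754]
[-0.024       0.01023154  0.00131676]
[[315.3 377.9]
 [315.2 348.9]
 [315.1 318. ]
 [315.4 369.3]
 [315.3 341. ]
 [315.2 311. ]
 [316.4 246.2]
 [316.4 254.9]]
```

Call:
apply_moves(rows="0 0.01 0.03 0 0.9;0 0.01 0.08 0 0.9;0 0.01 0.135 0 0.9;0 0.01 0.19 0 0.9;0 0.01 0.245 0 0.9;0 0.01 0.3 0 0.9;0 0 0.355 0 0.9;0 0 0.41 0 0.9;0 -0.02 0.46 0 0.9;0 -0.05 0.51 0 0.9")

```text
time: 9.32
position: [0.4856, 0.229, 0.2957]
tcp_rot: [-1.832, 1.568, -0.26]
wrist_force: [1.4, -0.5, -0.3]
finger_gap: 0.0255
```

Run:
```python
from h import *
plan((.527,.3015,.21),180)
```

```text
cur psi -179.9 pos [0.4856 0.229  0.2957] shift [ 0.0857 -0.0412  0.0725] turn 0.1 q6 -1.27 q1 0.30 t 9.32
```

Call:
apply_moves(rows="0 -0.02 0.04 0 0.9;0 -0.041 0.0725 0 0.9;0 -0.0412 0.0725 0 0.9;0.04 -0.0412 0.0725 0 0.9;0.08 -0.0412 0.0725 0 0.9;0.0857 -0.0412 0.0725 0 0.9;0.0857 -0.0412 0.0725 0 0.9;0.0857 -0.0412 0.0725 0 0.9")

```text
time: 10.32
position: [0.5278, 0.3018, 0.2121]
tcp_rot: [-1.501, 1.564, 0.07]
wrist_force: [-0.6, -0.2, 0.5]
finger_gap: 0.025
```

Run:
```python
from h import *
shot('wrist','w8');shot('side','d8');plan((.527,.3015,.145),180)
crop('w8',220,160,200,150,4,'w8c');crop('d8',210,200,160,120,5,'d8c')
```

```text
cur psi -180.0 pos [0.5276 0.3017 0.2117] shift [ 0.0667  0.001  -0.0002] turn 0.0 q6 -1.18 q1 0.39 t 10.43
```

View pics/w8c.png

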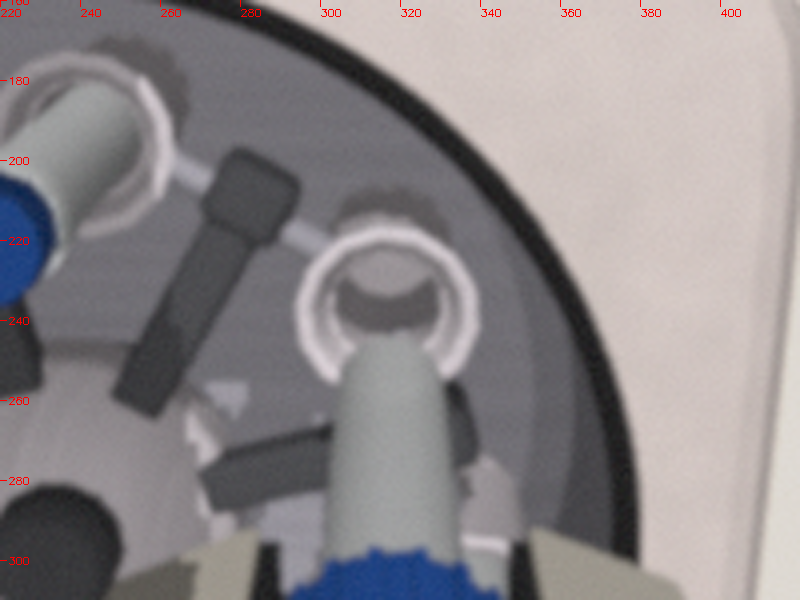

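View pics/d8c.png

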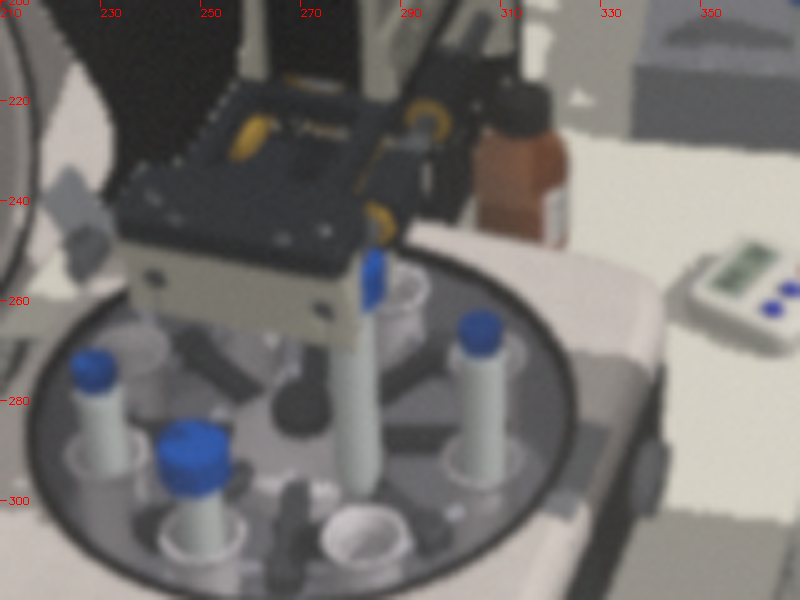

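Run:
```python
from h import *
d=load('w8')
print(atz(d,(317,237.5),.104),atz(d,(317,237.5),.103))
e=dict(d);e['W']=d['tool_from_camera']
print(proj(e,[(.0855,0,0),(.0855,.003,0),(.1077,0,0),(.10,0,0)]))
```

```text
[0.52642603 0.30211711 0.104     ] [0.52673488 0.30211488 0.103     ]
[[316.43498745 250.56106694]
 [316.42797467 246.19900272]
 [316.55973403 240.49639763]
 [316.51866943 243.80862404]]
```

Call:
apply_moves(rows="0.005 0.0005 -0.001 0 0.9;0.015 0.0005 -0.001 0 0.9;0.025 0.0005 -0.001 0 0.9;0.035 0.0005 -0.001 0 0.9;0.045 0.0005 -0.001 0 0.9;0.055 0.0005 -0.001 0 0.9;0.055 0.0005 -0.001 0 0.9")

```text
time: 11.3
position: [0.527, 0.3005, 0.1556]
tcp_rot: [-1.699, 1.567, -0.127]
wrist_force: [-0.4, -0.4, -0.7]
finger_gap: 0.0256
```

No side force: entering cleanly. Down to just above the floor, then release.

Call:
apply_moves(rows="0.004 0 0 0 0.9;0.008 0 0 0 0.9;0.0105 0 0 0 0.9;0.0105 0 0 0 0.9;0.0105 0 0 0 0.9")

```text
time: 11.92
position: [0.5271, 0.3006, 0.1452]
tcp_rot: [-1.666, 1.567, -0.094]
wrist_force: [1.1, 0.1, -0.7]
finger_gap: 0.0251
```

Call:
apply_moves(rows="0 0 0 0 0.68;0 0 0 0 0.55;0 0 0 0 0.5;0 0 0 0 0.5;-0.02 0 0 0 0.5;-0.05 0 0 0 0.5;-0.09 0 0 0 0.5;-0.13 0 0 0 0.5;-0.15 0.03 0 0 0.5;-0.15 0.03 0 0 0.5")

```text
time: 13.18
position: [0.4959, 0.3011, 0.2975]
tcp_rot: [-1.398, 1.563, 0.175]
wrist_force: [-0.1, 0.2, -0.7]
finger_gap: 0.0459
```

Run:
```python
from h import *
shot('wrist','w9');shot('side','d9');plan((.46,-.293,.30),180)
crop('w9',180,120,280,220,2,'w9c');crop('d9',190,210,160,130,5,'d9c')
```

```text
cur psi -179.9 pos [0.4965 0.3006 0.2949] shift [-0.005   0.0372 -0.5935] turn 0.1 q6 -1.16 q1 0.41 t 13.28
```

View pics/w9c.png

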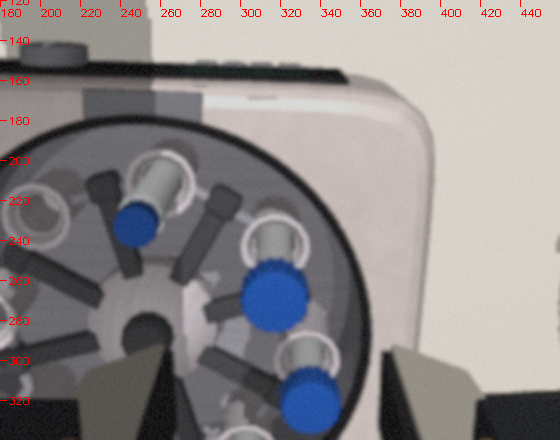

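View pics/d9c.png

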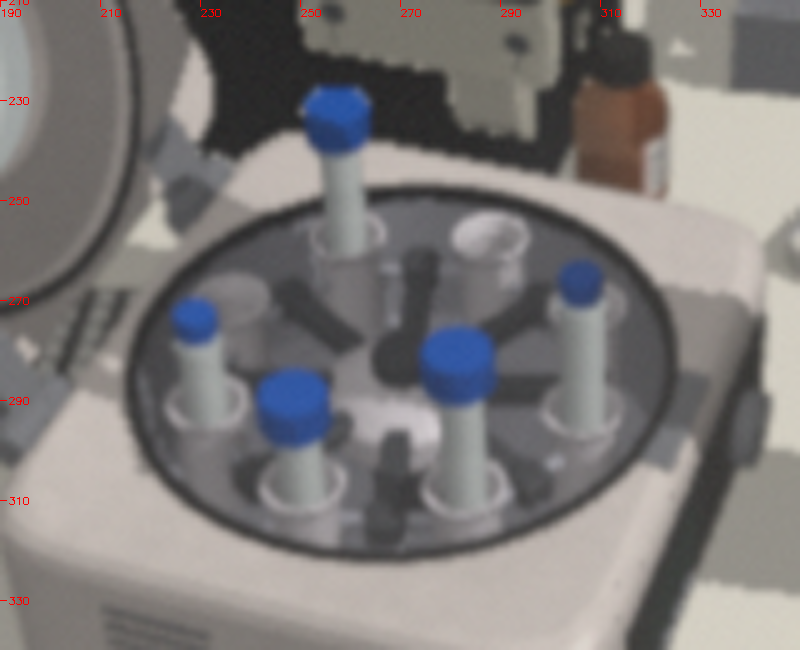

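Call:
apply_moves(rows="0 0.03 -0.03 0 0.4;0 0.055 -0.085 0 0.4;0 0.055 -0.14 0 0.4;0 0.055 -0.195 0 0.4;0 0.055 -0.25 0 0.4;0 0.055 -0.305 0 0.4;0 0.055 -0.36 0 0.4;0 0.055 -0.42 0 0.4;0 0.055 -0.475 0 0.4;0 0.055 -0.53 0 0.4")

```text
time: 14.52
position: [0.4418, -0.2319, 0.2937]
tcp_rot: [-1.35, 1.568, 0.221]
wrist_force: [0.4, -0.2, -0.3]
finger_gap: 0.0549
```

Run:
```python
from h import *
plan((.46,-.293,.16),180)
```

```text
cur psi -180.0 pos [ 0.4418 -0.2319  0.2937] shift [ 0.1337 -0.0178 -0.0612] turn 0.0 q6 -2.21 q1 -0.64 t 14.53
```

Call:
apply_moves(rows="0.02 -0.01 -0.04 0 0.4;0.06 -0.018 -0.061 0 0.4;0.11 -0.018 -0.061 0 0.4;0.133 -0.018 -0.061 0 0.4;0.1337 -0.018 -0.061 0 0.4;0.1337 -0.018 -0.061 0 0.4")

```text
time: 15.28
position: [0.4607, -0.2934, 0.1604]
tcp_rot: [-1.535, 1.567, 0.036]
wrist_force: [-0.1, -1.0, -0.4]
finger_gap: 0.0551
```

Run:
```python
from h import *
shot('wrist','w10');plan((.46,-.293,.082),180)
crop('w10',200,220,240,180,3,'w10c')
```

```text
cur psi -180.0 pos [ 0.4609 -0.2934  0.161 ] shift [0.079  0.0012 0.0005] turn 0.0 q6 -2.28 q1 -0.71 t 15.32
```

View pics/w10c.png

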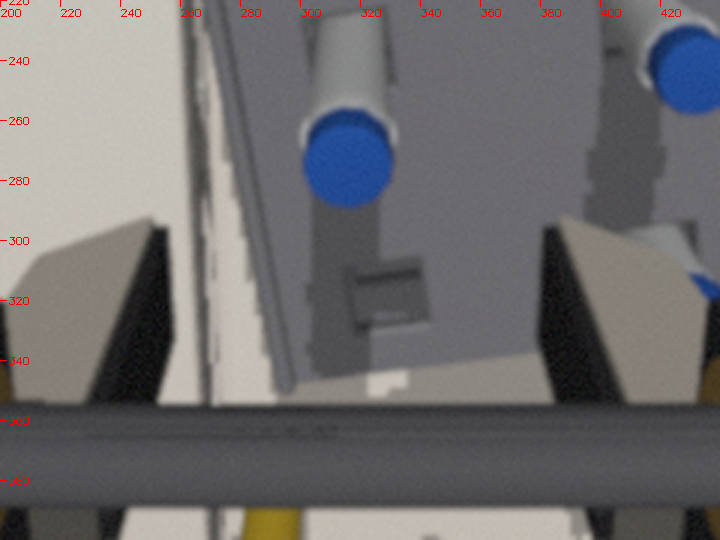

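Call:
apply_moves(rows="0.03 0 0 0 0.4;0.06 0 0 0 0.4;0.079 0 0 0 0.4;0.079 0 0 0 0.4;0.079 0 0 0 0.95;0.079 0 0 0 0.95;0.079 0 0 0 0.95;0.079 0 0 0 0.95;0.079 0 0 0 0.95;0.079 0 0 0 0.95")

```text
time: 16.58
position: [0.4613, -0.2936, 0.0821]
tcp_rot: [-1.776, 1.566, -0.205]
wrist_force: [0.0, 0.4, 1.7]
finger_gap: 0.0164
```

Call:
apply_moves(rows="0 0 0 0 0.95;-0.015 0 0 0 0.95;-0.04 0 0 0 0.95;-0.08 0 0 0 0.95;-0.13 0 0 0 0.95;-0.18 0.01 0 0 0.95;-0.205 0.02 0.02 0 0.95;-0.205 0.025 0.06 0 0.95;-0.205 0.025 0.06 0 0.95")

```text
time: 17.7
position: [0.4349, -0.2313, 0.2886]
tcp_rot: [-1.747, 1.565, -0.174]
wrist_force: [0.1, 0.3, -0.4]
finger_gap: 0.0161
```

Run:
```python
from h import *
shot('wrist','w11');shot('scene','s11');plan((.435,.20,.287),180)
crop('w11',200,200,240,200,3,'w11c');crop('s11',300,150,200,150,4,'s11c')
```

```text
cur psi -179.9 pos [ 0.4353 -0.2333  0.2877] shift [ 0.000e+00 -2.000e-04  4.333e-01] turn 0.1 q6 -2.22 q1 -0.65 t 17.8
```

View pics/w11c.png

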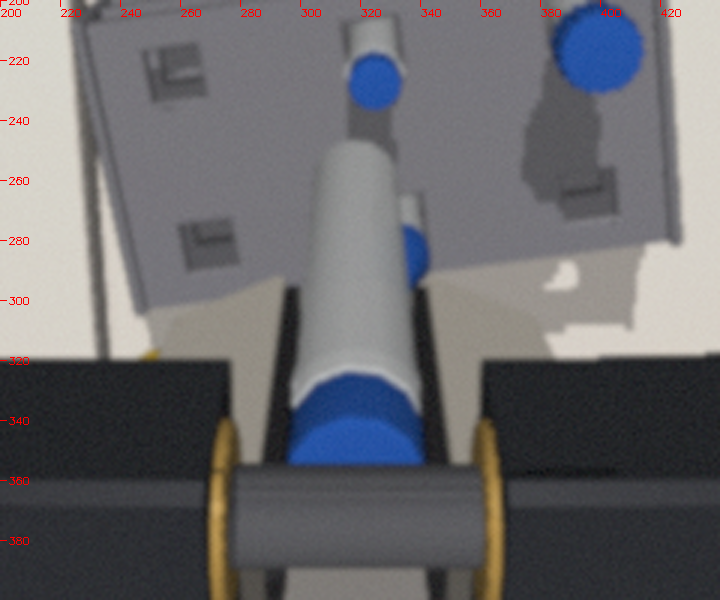

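View pics/s11c.png

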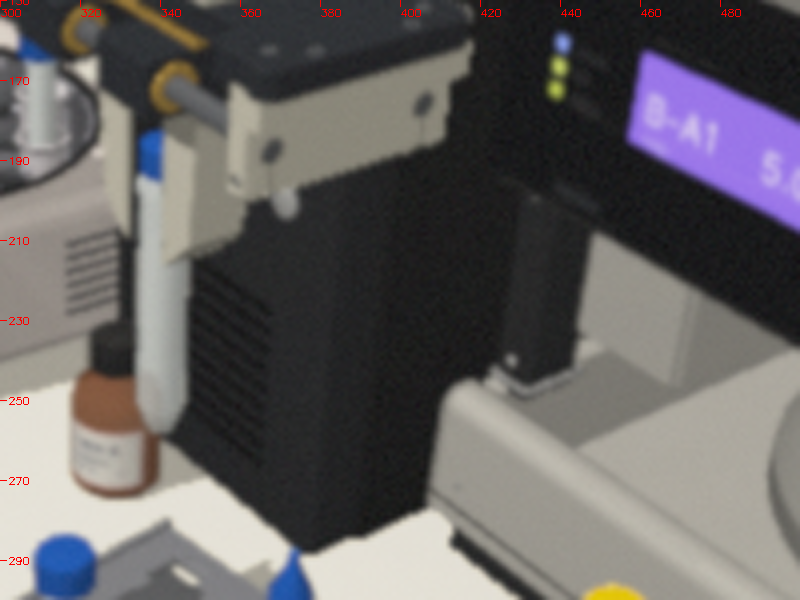

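Run:
```python
from h import *
print(tri((load('w2'),(300,385)),(load('w3'),(374,389))))
for d,u in(('w2',(300,386)),('d1',(190,272))):
  pass
print(tri((load('w2'),(300,385)),(load('d1'),(205,262))),tri((load('w2'),(300,385)),(load('d1'),(190,272))))
crop('d1',95,130,160,180,4,'lid')
```

```text
(array([0.72376449, 0.23557668, 0.1269039 ]), [np.float64(0.009553038822667923), np.float64(0.009553038822667965)])
(array([0.72717134, 0.2355313 , 0.12075027]), [np.float64(0.010625433151539543), np.float64(0.010625433151539784)]) (array([0.76759545, 0.23255671, 0.07628888]), [np.float64(0.005730628438328083), np.float64(0.005730628438327913)])
```

View pics/lid.png

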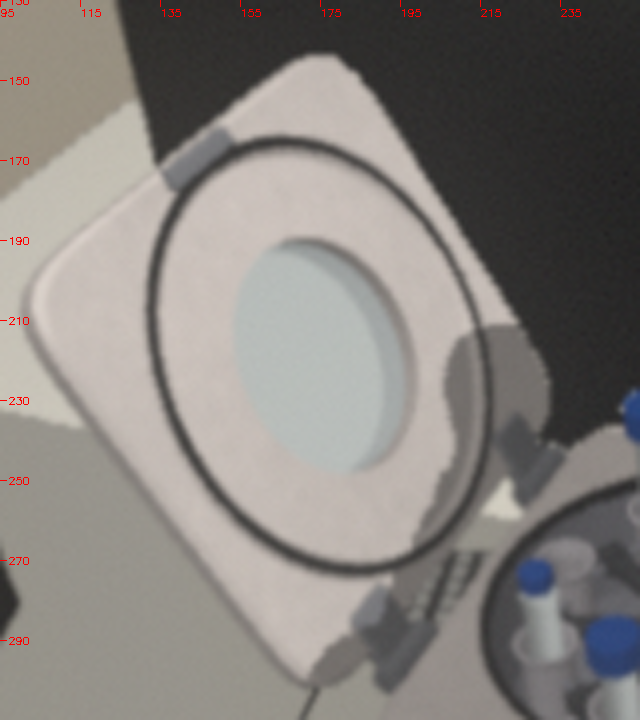

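Run:
```python
from h import *
s,d=load('s1'),load('d1')
crop('s1',300,50,100,130,5,'lids')
for u in [(340,67),(345,66),(350,67)]: print(tri((s,u),(d,(104,203))))
# vertical-plane hypotheses: low-y top corner y~.13, high-y corner y~.35
def aty(d,u,y):
    o,v=ray(d,u);return o+v*(y-o[1])/v[1]
for n,u,y in [('top hi',(104,203),.355),('top lo',(178,146),.12),('bot lo',(230,228),.12),('bot hi',(170,300),.355),('ringtop',(165,165),.238),('ringbot',(190,274),.238)]: print(n,aty(d,u,y).round(3))
```

```text
(array([0.82265852, 0.35070784, 0.31271248]), [np.float64(0.0006324105681648484), np.float64(0.00063241056816479)])
(array([0.83094987, 0.34412076, 0.3116271 ]), [np.float64(0.003804372709205156), np.float64(0.003804372709205214)])
(array([0.839725  , 0.33616407, 0.30751658]), [np.float64(0.006166545409008602), np.float64(0.00616654540900861)])
top hi [0.819 0.355 0.317]
top lo [0.81  0.12  0.311]
bot lo [0.714 0.12  0.121]
bot hi [0.734 0.355 0.112]
ringtop [0.765 0.238 0.335]
ringbot [0.761 0.238 0.072]
```

View pics/lids.png

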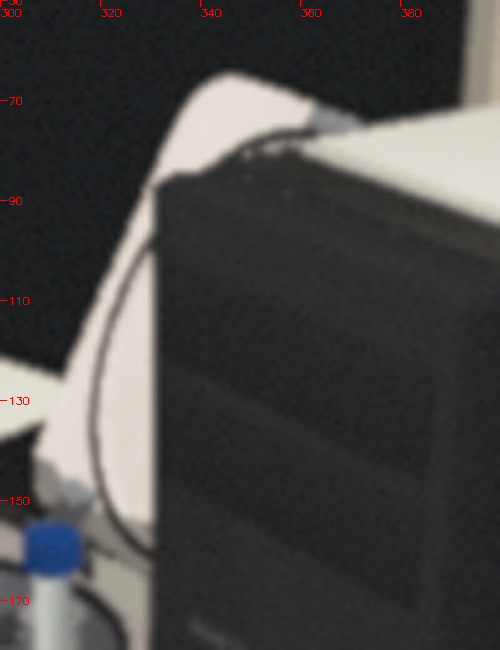

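Call:
apply_moves(rows="0 0 0.04 0 0.95;0 0 0.09 0 0.95;0 0 0.145 0 0.95;0 0 0.2 0 0.95;0 0 0.255 0 0.95;0 0 0.31 0 0.95;0 0 0.365 0 0.95;0 -0.01 0.415 0 0.95;0 -0.05 0.445 0 0.95;0 -0.10 0.458 0 0.95")

```text
time: 19.05
position: [0.5359, 0.2265, 0.2877]
tcp_rot: [-1.832, 1.565, -0.257]
wrist_force: [-0.3, -0.2, -0.3]
finger_gap: 0.0168
```

Run:
```python
from h import *
plan((.655,.2275,.20),180)
```

```text
cur psi -179.8 pos [0.5359 0.2265 0.2877] shift [ 0.0883 -0.1186  0.0007] turn 0.2 q6 -1.30 q1 0.27 t 19.05
```

Call:
apply_moves(rows="0 -0.04 0.001 0.2 0.95;0 -0.085 0.001 0.2 0.95;0 -0.1186 0.001 0.2 0.95;0 -0.1186 0.001 0.2 0.95;0.03 -0.1186 0.001 0.2 0.95;0.065 -0.1186 0.001 0.2 0.95;0.085 -0.1186 0.001 0.2 0.95;0.088 -0.1186 0.001 0.2 0.95;0.088 -0.1186 0.001 0.2 0.95")

```text
time: 20.18
position: [0.6551, 0.2278, 0.2014]
tcp_rot: [-1.746, 1.564, -0.175]
wrist_force: [-0.1, -0.0, -0.5]
finger_gap: 0.0164
```

Run:
```python
from h import *
shot('wrist','w12');plan((.655,.2275,.145),180)
crop('w12',220,160,200,150,4,'w12c')
```

```text
cur psi 180.0 pos [0.6554 0.2278 0.2018] shift [ 0.0568  0.0008 -0.0003] turn -0.0 q6 -1.34 q1 0.23 t 20.23
```

View pics/w12c.png

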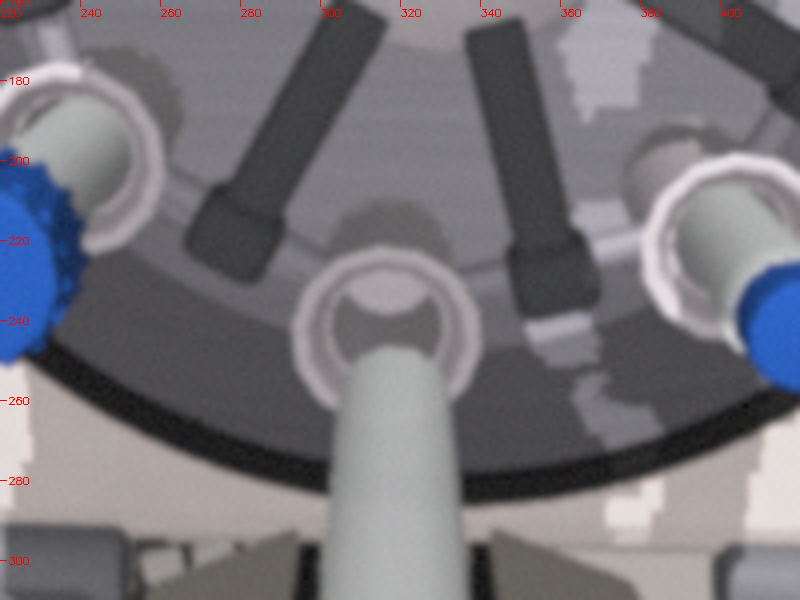

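Call:
apply_moves(rows="0.005 0.0005 -0.0013 0 0.95;0.015 0.0005 -0.0013 0 0.95;0.025 0.0005 -0.0013 0 0.95;0.035 0.0005 -0.0013 0 0.95;0.045 0.0005 -0.0013 0 0.95;0.055 0.0005 -0.0013 0 0.95;0.055 0.0005 -0.0013 0 0.95")

```text
time: 21.1
position: [0.6552, 0.2263, 0.1457]
tcp_rot: [-1.787, 1.564, -0.216]
wrist_force: [1.0, -0.5, -0.2]
finger_gap: 0.0165
```

Call:
apply_moves(rows="0.004 0 0 0 0.95;0.008 0 0 0 0.95;0.0105 0 0 0 0.95;0.0105 0 0 0 0.95;0.0105 0 0 0 0.95")

```text
time: 21.72
position: [0.6553, 0.2263, 0.1353]
tcp_rot: [-1.777, 1.564, -0.207]
wrist_force: [0.4, 0.3, -1.0]
finger_gap: 0.0166
```

Call:
apply_moves(rows="0 0 0 0 0.76;0 0 0 0 0.68;0 0 0 0 0.64;0 0 0 0 0.64;-0.02 0 0 0 0.64;-0.05 0 0 0 0.64;-0.09 0 0 0 0.64;-0.13 0 0 0 0.64;-0.15 0.04 0 0 0.64;-0.15 0.08 0 0 0.64")

```text
time: 22.98
position: [0.5742, 0.2266, 0.2866]
tcp_rot: [-1.598, 1.56, -0.028]
wrist_force: [0.4, 1.3, 0.2]
finger_gap: 0.033
```

Run:
```python
from h import *
shot('side','d13');shot('wrist','w13');plan((.439,.10,.29),180)
crop('d13',190,210,160,130,5,'d13c')
```

```text
cur psi -179.9 pos [0.5707 0.2269 0.2856] shift [-0.0049  0.1319 -0.1267] turn 0.1 q6 -1.32 q1 0.25 t 23.07
```

View pics/d13c.png

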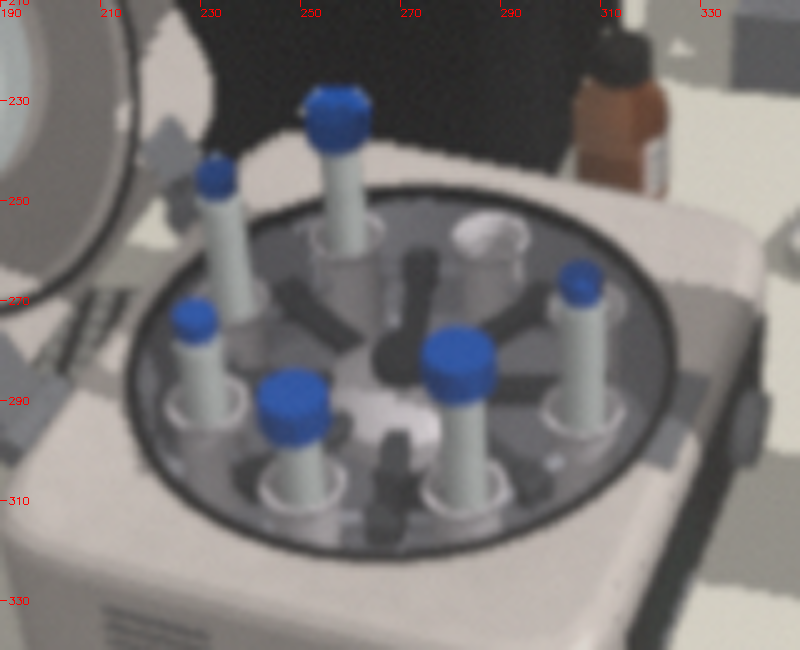

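View pics/w13.png

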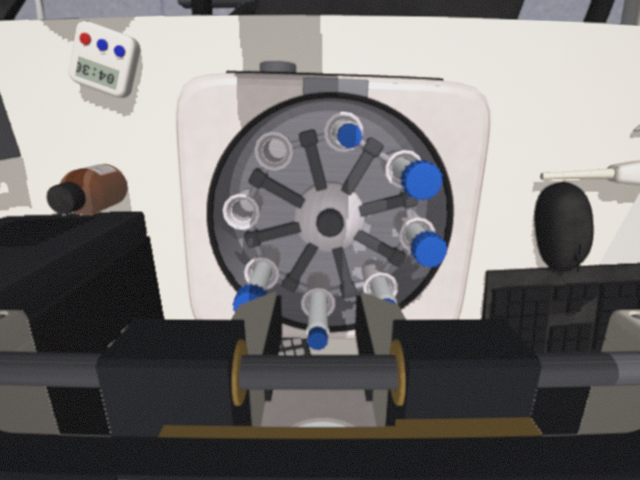

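Call:
apply_moves(rows="0 0.05 -0.02 0 0.4;0 0.1 -0.05 0 0.4;0 0.132 -0.10 0 0.4;0 0.132 -0.155 0 0.4;0 0.132 -0.21 0 0.4;0 0.132 -0.265 0 0.4;0 0.132 -0.32 0 0.4;0 0.132 -0.375 0 0.4;0.02 0.132 -0.382 0 0.4;0.07 0.132 -0.382 0 0.4")

```text
time: 24.32
position: [0.4414, -0.158, 0.2164]
tcp_rot: [-1.979, 1.559, -0.409]
wrist_force: [0.5, -0.3, 0.1]
finger_gap: 0.0554
```

Run:
```python
from h import *
plan((.439,-.155,.139),180)
```

```text
cur psi 179.9 pos [ 0.4414 -0.158   0.2164] shift [0.0774 0.0032 0.0033] turn -0.1 q6 -2.08 q1 -0.51 t 24.32
```

Call:
apply_moves(rows="0.04 0.0025 0.002 0 0.4;0.075 0.0025 0.0025 0 0.4;0.0774 0.0025 0.0025 0 0.4;0.0774 0.0025 0.0025 0 0.4;0.0774 0.0025 0.0025 0 0.4")

```text
time: 24.95
position: [0.4407, -0.1564, 0.1405]
tcp_rot: [-2.001, 1.556, -0.431]
wrist_force: [0.4, -0.6, 0.3]
finger_gap: 0.0554
```

Run:
```python
from h import *
shot('wrist','w14');plan((.439,-.155,.070),180)
crop('w14',200,220,240,180,3,'w14c')
```

```text
cur psi 179.9 pos [ 0.4406 -0.1563  0.1404] shift [0.0703 0.0025 0.0017] turn -0.1 q6 -2.08 q1 -0.51 t 25.0
```

View pics/w14c.png

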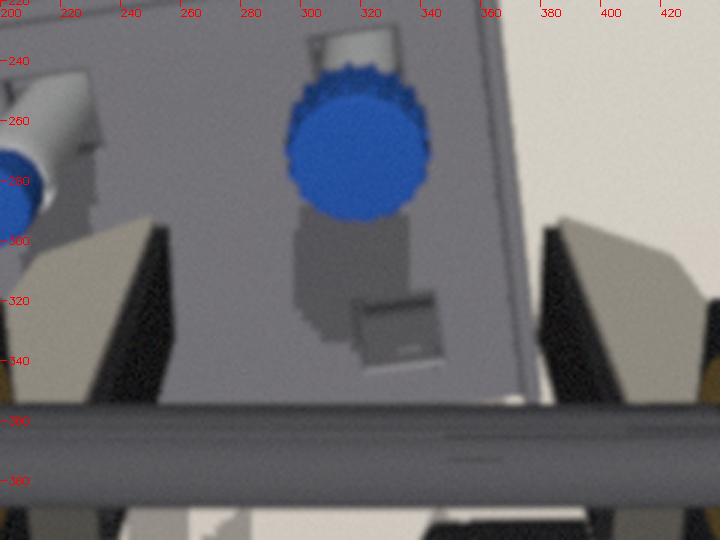

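Call:
apply_moves(rows="0.03 0.001 0.0017 0 0.4;0.06 0.001 0.0017 0 0.4;0.0703 0.001 0.0017 0 0.4;0.0703 0.001 0.0017 0 0.4;0.0703 0.001 0.0017 0 0.9;0.0703 0.001 0.0017 0 0.9;0.0703 0.001 0.0017 0 0.9;0.0703 0.001 0.0017 0 0.9;0.0703 0.001 0.0017 0 0.9;0.0703 0.001 0.0017 0 0.9")

```text
time: 26.25
position: [0.4408, -0.1551, 0.0704]
tcp_rot: [-2.005, 1.556, -0.435]
wrist_force: [-0.1, 0.0, 4.1]
finger_gap: 0.0254
```

Call:
apply_moves(rows="0 0 0 0 0.9;-0.015 0 0 0 0.9;-0.04 0 0 0 0.9;-0.08 0 0 0 0.9;-0.13 0 0 0 0.9;-0.18 0 0.02 0 0.9;-0.205 0 0.06 0 0.9;-0.205 0 0.11 0 0.9;-0.205 0 0.16 0 0.9;-0.205 0 0.2 0 0.9")

```text
time: 27.5
position: [0.4377, 0.0479, 0.2738]
tcp_rot: [-2.015, 1.557, -0.445]
wrist_force: [-0.0, 0.2, -0.5]
finger_gap: 0.025
```

Run:
```python
from h import *
print(T_tool()[:3,0].round(4))
shot('wrist','w15');plan((.565,.158,.26),180)
crop('w15',200,200,240,200,3,'w15c')
```

```text
[ 0.0128 -0.0061 -0.9999]
cur psi -179.9 pos [0.4373 0.0514 0.2738] shift [ 0.015  -0.1276  0.1065] turn 0.1 q6 -1.63 q1 -0.06 t 27.55
```

View pics/w15c.png

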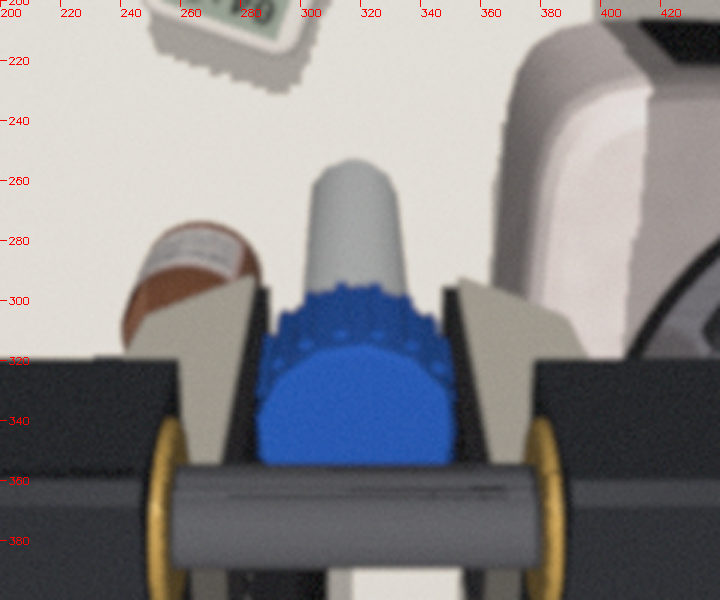

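Call:
apply_moves(rows="0 0 0.05 0 0.9;0 -0.02 0.1 0 0.9;0 -0.07 0.1065 0 0.9;0 -0.12 0.1065 0 0.9;0 -0.1276 0.1065 0 0.9;0 -0.1276 0.1065 0 0.9;0.04 -0.1276 0.1065 0 0.9;0.08 -0.1276 0.1065 0 0.9;0.084 -0.1276 0.1065 0 0.9;0.084 -0.1276 0.1065 0 0.9")

```text
time: 28.8
position: [0.5658, 0.1578, 0.1926]
tcp_rot: [-1.777, 1.556, -0.205]
wrist_force: [-0.0, -0.6, 0.3]
finger_gap: 0.0255
```

Run:
```python
from h import *
shot('wrist','w16');plan((.565,.1575,.135),180)
crop('w16',220,160,200,150,4,'w16c')
```

```text
cur psi -179.9 pos [0.5664 0.1579 0.1932] shift [ 0.0581  0.0023 -0.0002] turn 0.1 q6 -1.43 q1 0.14 t 28.85
```

View pics/w16c.png

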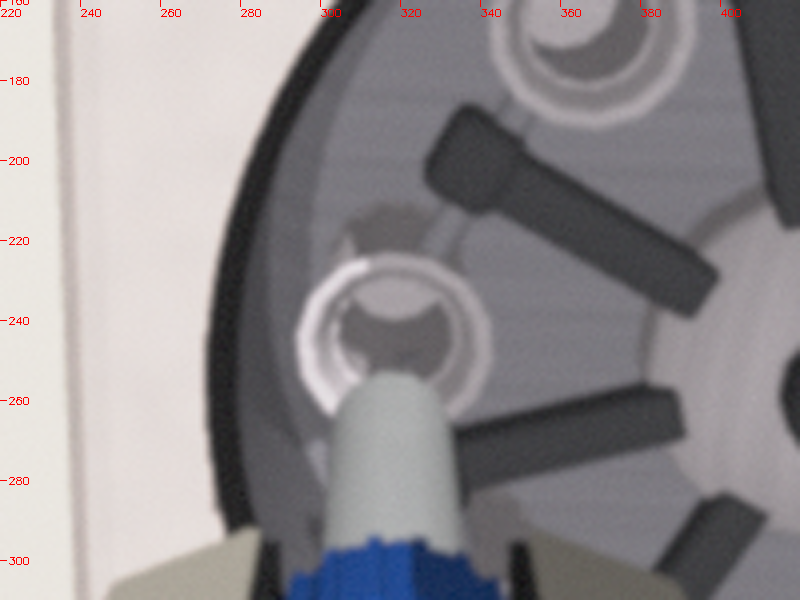

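Call:
apply_moves(rows="0.005 0.0008 0 0 0.9;0.015 0.001 0 0 0.9;0.025 0.0013 0 0 0.9;0.035 0.0015 0 0 0.9;0.045 0.0015 0 0 0.9;0.055 0.0015 0 0 0.9;0.055 0.0015 0 0 0.9")

```text
time: 29.72
position: [0.5652, 0.1577, 0.1371]
tcp_rot: [-1.781, 1.557, -0.209]
wrist_force: [0.6, -0.5, 0.6]
finger_gap: 0.025
```

Call:
apply_moves(rows="0.005 0 0 0 0.9;0.01 0 0 0 0.9;0.014 0 0 0 0.9;0.0145 0 0 0 0.9;0.0145 0 0 0 0.9")

```text
time: 30.35
position: [0.5655, 0.1577, 0.1226]
tcp_rot: [-1.778, 1.557, -0.206]
wrist_force: [0.4, 0.0, -0.9]
finger_gap: 0.025
```

Call:
apply_moves(rows="0 0 0 0 0.68;0 0 0 0 0.55;0 0 0 0 0.5;0 0 0 0 0.5;-0.02 0 0 0 0.5;-0.05 0 0 0 0.5;-0.09 0 0 0 0.5;-0.13 0.02 0 0 0.5;-0.16 0.06 0 0 0.5;-0.16 0.10 0 0 0.5")

```text
time: 31.6
position: [0.4633, 0.1581, 0.2836]
tcp_rot: [-1.675, 1.552, -0.103]
wrist_force: [-0.5, -1.3, 0.6]
finger_gap: 0.0456
```

Run:
```python
from h import *
shot('side','d17');plan((.4497,-.2243,.139),180)
crop('d17',190,210,160,130,5,'d17c')
```

```text
cur psi -179.9 pos [0.4579 0.1582 0.2823] shift [ 0.1442  0.0108 -0.3821] turn 0.1 q6 -1.39 q1 0.18 t 31.65
```

View pics/d17c.png

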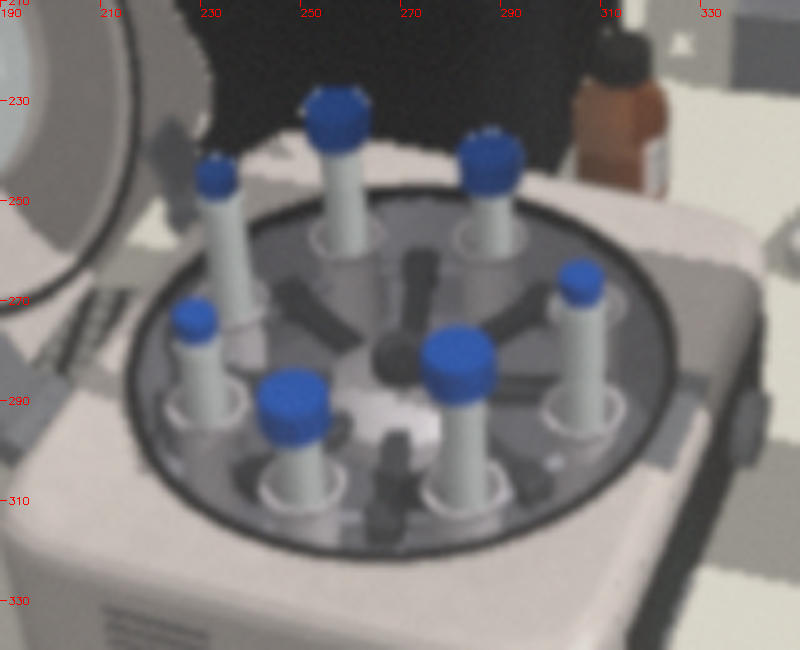

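Call:
apply_moves(rows="0 0.011 -0.05 0 0.4;0 0.011 -0.105 0 0.4;0 0.011 -0.16 0 0.4;0 0.011 -0.215 0 0.4;0 0.011 -0.27 0 0.4;0 0.011 -0.325 0 0.4;0 0.011 -0.37 0 0.4;0.04 0.011 -0.382 0 0.4;0.09 0.011 -0.382 0 0.4;0.11 0.011 -0.382 0 0.4")

```text
time: 32.9
position: [0.4477, -0.2236, 0.1703]
tcp_rot: [-1.545, 1.562, 0.027]
wrist_force: [0.5, -0.1, 0.0]
finger_gap: 0.0549
```

Run:
```python
from h import *
plan((.4497,-.2243,.139),180)
```

```text
cur psi -179.9 pos [ 0.4477 -0.2236  0.1703] shift [ 0.0313 -0.0018 -0.0007] turn 0.1 q6 -2.19 q1 -0.62 t 32.9
```

Call:
apply_moves(rows="0.02 -0.0018 -0.0007 0 0.4;0.0313 -0.0018 -0.0007 0 0.4;0.0313 -0.0018 -0.0007 0 0.4;0.0313 -0.0018 -0.0007 0 0.4")

```text
time: 33.4
position: [0.4502, -0.2246, 0.1399]
tcp_rot: [-1.64, 1.561, -0.068]
wrist_force: [0.6, -0.2, -0.8]
finger_gap: 0.0551
```

Run:
```python
from h import *
shot('wrist','w18');plan((.4497,-.2243,.066),180);print(T_tool()[:3,0].round(4))
crop('w18',200,220,240,180,3,'w18c')
```

```text
cur psi -179.9 pos [ 0.4502 -0.2246  0.14  ] shift [0.074  0.0013 0.0003] turn 0.1 q6 -2.19 q1 -0.62 t 33.45
[ 1.020e-02 -9.000e-04 -9.999e-01]
```

View pics/w18c.png

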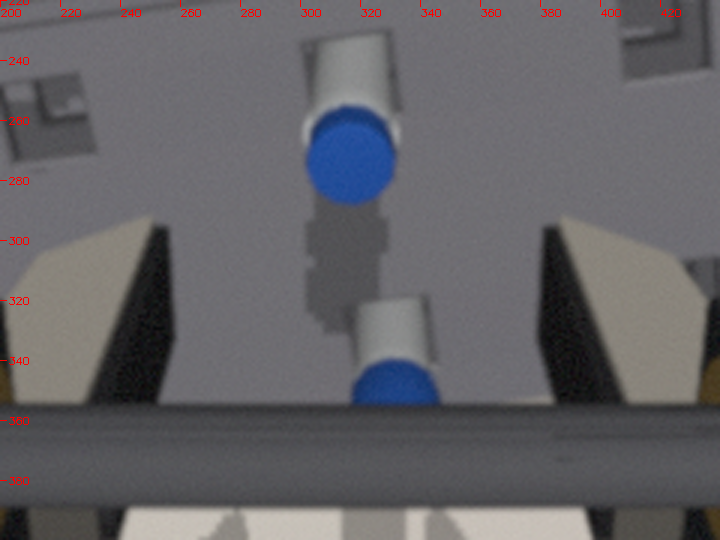

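Call:
apply_moves(rows="0.03 0.0005 0.0003 0 0.4;0.06 0.0007 0.0003 0 0.4;0.074 0.001 0.0003 0 0.4;0.074 0.001 0.0003 0 0.4;0.074 0.001 0.0003 0 0.95;0.074 0.001 0.0003 0 0.95;0.074 0.001 0.0003 0 0.95;0.074 0.001 0.0003 0 0.95;0.074 0.001 0.0003 0 0.95;0.074 0.001 0.0003 0 0.95")

```text
time: 34.7
position: [0.4501, -0.2244, 0.0661]
tcp_rot: [-1.669, 1.56, -0.097]
wrist_force: [0.6, 0.3, 1.1]
finger_gap: 0.016
```

Call:
apply_moves(rows="0 0 0 0 0.95;-0.015 0 0 0 0.95;-0.04 0 0 0 0.95;-0.08 0 0 0 0.95;-0.13 0 0 0 0.95;-0.18 0.01 0.02 0 0.95;-0.205 0.01 0.06 0 0.95;-0.205 0.01 0.11 0 0.95;-0.205 0.01 0.165 0 0.95;-0.205 0.01 0.22 0 0.95")

```text
time: 35.95
position: [0.4371, -0.0025, 0.2718]
tcp_rot: [-1.652, 1.559, -0.081]
wrist_force: [1.0, 0.5, -0.2]
finger_gap: 0.0164
```

Run:
```python
from h import *
print(T_tool()[:3,0].round(4))
shot('wrist','w19');plan((.4415,.188,.27),180);plan((.512,.1885,.19),180)
crop('w19',200,200,240,200,3,'w19c')
```

```text
[ 1.150e-02 -9.000e-04 -9.999e-01]
cur psi -179.8 pos [0.4363 0.0032 0.2719] shift [ 0.0025 -0.0059  0.1848] turn 0.2 q6 -1.75 q1 -0.17 t 36.0
cur psi -179.8 pos [0.4363 0.0032 0.2719] shift [ 0.0833 -0.0755  0.1847] turn 0.2 q6 -1.75 q1 -0.17 t 36.0
```

View pics/w19c.png

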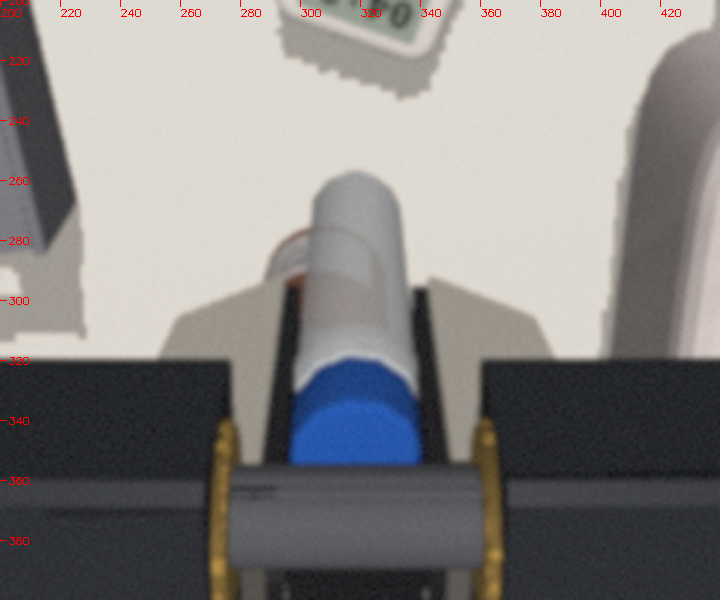

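Call:
apply_moves(rows="0 0 0.05 0.2 0.95;0 0 0.1 0.2 0.95;0 0 0.15 0.2 0.95;0 -0.03 0.1842 0.2 0.95;0 -0.07 0.1842 0.2 0.95;0 -0.0755 0.1842 0.2 0.95;0.04 -0.0755 0.1842 0.2 0.95;0.08 -0.0755 0.1842 0.2 0.95;0.083 -0.0755 0.1842 0.2 0.95;0.083 -0.0755 0.1842 0.2 0.95")

```text
time: 37.25
position: [0.5123, 0.1879, 0.1919]
tcp_rot: [-1.289, 1.558, 0.283]
wrist_force: [-0.4, 0.2, 0.6]
finger_gap: 0.0164
```

Run:
```python
from h import *
shot('wrist','w20');plan((.512,.1885,.1195),180)
crop('w20',220,160,200,150,4,'w20c')
```

```text
cur psi -180.0 pos [0.5127 0.188  0.1924] shift [0.0729 0.0017 0.0002] turn 0.0 q6 -1.36 q1 0.21 t 37.3
```

View pics/w20c.png

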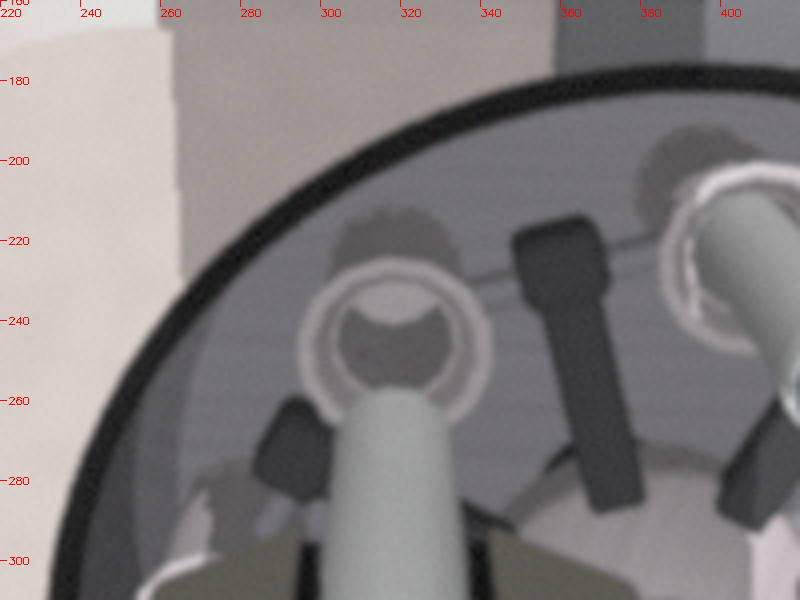

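Call:
apply_moves(rows="0.005 0.0005 0 0 0.95;0.015 0.0008 0 0 0.95;0.025 0.001 0 0 0.95;0.035 0.0012 0 0 0.95;0.045 0.0013 0 0 0.95;0.055 0.0015 0 0 0.95;0.06 0.0015 0 0 0.95;0.06 0.0015 0 0 0.95")

```text
time: 38.3
position: [0.5119, 0.1882, 0.132]
tcp_rot: [-1.293, 1.557, 0.279]
wrist_force: [0.6, 0.2, -0.1]
finger_gap: 0.0163
```

Call:
apply_moves(rows="0.005 0 0 0 0.95;0.01 0 0 0 0.95;0.0125 0 0 0 0.95;0.0125 0 0 0 0.95;0.0125 0 0 0 0.95")

```text
time: 38.92
position: [0.5122, 0.1883, 0.1196]
tcp_rot: [-1.296, 1.557, 0.276]
wrist_force: [0.5, 0.1, 0.2]
finger_gap: 0.016
```

Call:
apply_moves(rows="0 0 0 0 0.76;0 0 0 0 0.68;0 0 0 0 0.64;0 0 0 0 0.64;-0.02 0 0 0 0.64;-0.05 0 0 0 0.64;-0.09 0 0 0 0.64;-0.13 0 0 0 0.64;-0.17 0 0 0 0.64;-0.19 0 0.02 0 0.64")

```text
time: 40.17
position: [0.5102, 0.2071, 0.3123]
tcp_rot: [-1.322, 1.553, 0.248]
wrist_force: [0.3, 0.0, 0.6]
finger_gap: 0.0328
```

Call:
apply_moves(rows="0 -0.03 0.03 0 0.5;0 -0.05 0.045 0 0.4;0 -0.05 0.045 0 0.4;0 -0.05 0.045 0 0.4")

```text
time: 40.67
position: [0.5597, 0.2516, 0.3131]
tcp_rot: [-1.334, 1.554, 0.236]
wrist_force: [0.5, 0.1, 0.2]
finger_gap: 0.055
```

Run:
```python
from h import *
print(get_state()['position'],get_state()['time'])
shot('side','d21');shot('wrist','w21');shot('scene','s21')
crop('d21',190,210,160,130,5,'d21c');crop('s21',210,130,130,110,5,'s21c')
```

```text
[0.55967179 0.25157221 0.31312755] 40.675
```

View pics/d21c.png

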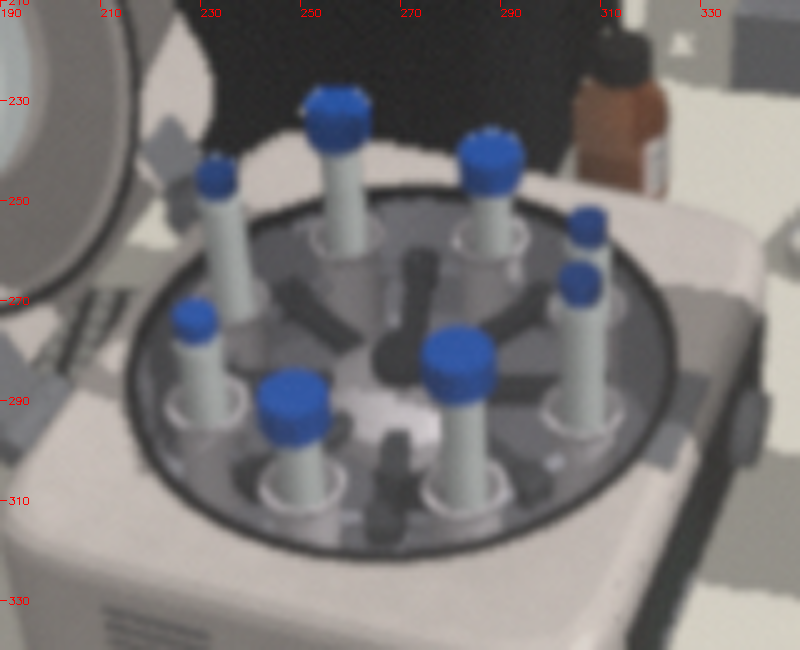

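View pics/w21.png

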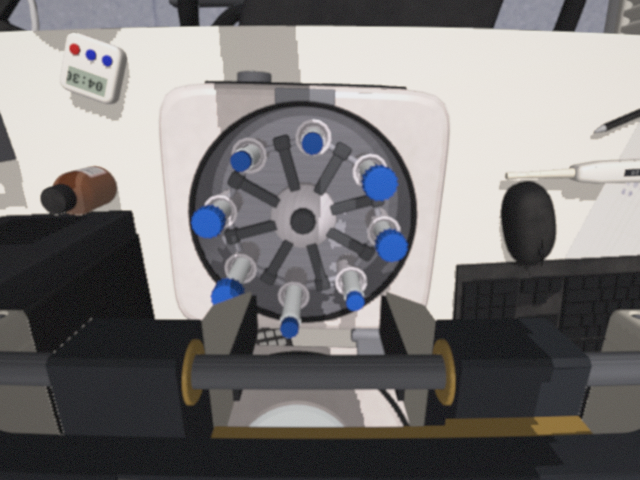

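View pics/s21.png

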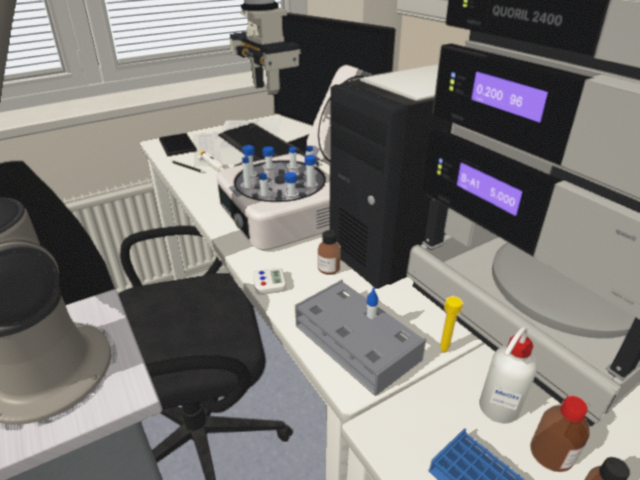

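Run:
```python
from h import *
d=load('d21');x=np.load('rotor.npy')
for n,k,z,u in [('Lts',3,.173,(304,265)),('Ltw',0,.173,(256.5,231)),('Lss',6,.151,(227,272.5)),('Lsw',5,.151,(247,287.5)),('tw',4,.173,(280,279)),('ts',7,.173,(231.5,243.5)),('sw',1,.151,(286.5,239.5)),('ss',2,.151,(306,254))]:
    th=x[3]-k*np.pi/4
    p=proj(d,[(x[0]+.08*np.cos(th),x[1]+.08*np.sin(th),z),(x[0]+.08*np.cos(th),x[1]+.08*np.sin(th),z+.005)])
    print(n,'pred',p[0].round(1),'obs',u,'diff',(np.array(u)-p[0]).round(1),'5mm=',(p[1]-p[0]).round(1))
crop('s21',215,135,120,90,6,'s21c')
```

```text
Lts pred [305.4 263.6] obs (304, 265) diff [-1.4  1.4] 5mm= [-0.  -2.1]
Ltw pred [256.3 229.7] obs (256.5, 231) diff [0.2 1.3] 5mm= [-0.2 -2. ]
Lss pred [227.9 271.3] obs (227, 272.5) diff [-0.9  1.2] 5mm= [-0.3 -2. ]
Lsw pred [247.5 287.3] obs (247, 287.5) diff [-0.5  0.2] 5mm= [-0.2 -2. ]
tw pred [280.4 278.9] obs (280, 279) diff [-0.4  0.1] 5mm= [-0.1 -2.1]
ts pred [231.9 242.4] obs (231.5, 243.5) diff [-0.4  1.1] 5mm= [-0.3 -2. ]
sw pred [286.5 238.7] obs (286.5, 239.5) diff [-0.   0.8] 5mm= [-0.1 -1.9]
ss pred [306.7 252.1] obs (306, 254) diff [-0.7  1.9] 5mm= [-0. -2.]
```

View pics/s21c.png

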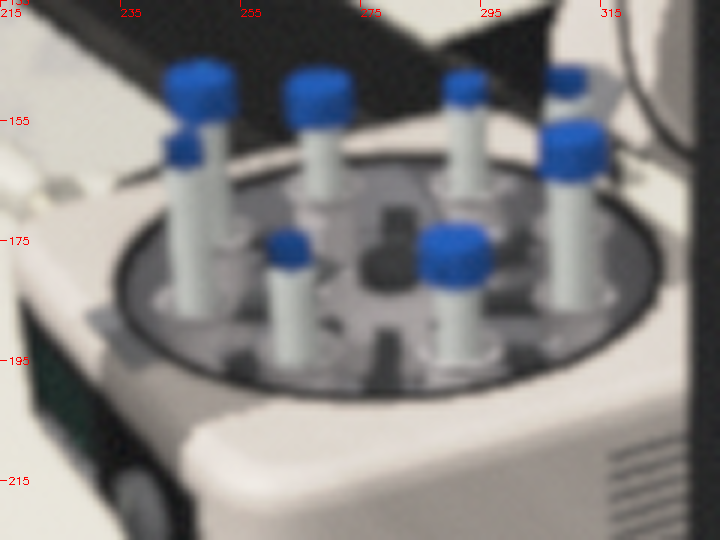

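All eight tubes are seated at the expected heights, and the gripper is clear of them.

```bash
python3 -c "
from station import *
print(sign_off())"
```

```text
the job is handed in; nothing more can be done
None
```

The rotor is balanced: each of the four rack tubes now stands in the bucket directly opposite its twin. I signed the job off at about 41 s of robot time.

**What I did:** I located the rotor and rack from two wrist-camera views each. I checked those positions against the scene and side cameras. I then moved the tubes one at a time, in the order tall wide, tall slim, short wide, short slim, always in front of the computer tower. No significant side force showed during any insertion.

**Last checks:**
- **Seating:** In the side view, all eight cap tops were within about 2 px (under 5 mm) of where a fully seated tube should be. Placed and loaded tubes showed the same pattern.
- **Rotor:** It showed no turn, and the loaded tubes are still in their buckets.
- **Rack:** The dropper tube is still there, and the yellow look-alike was not touched.

**Disagreements:**
- **Rack heights:** Cap heights measured at the rack came out 2 to 6 mm lower than the text gives.
- **Camera agreement:** Rack positions from the wrist camera differed by up to about 6 mm (mostly 3–4 mm) in y from the scene and side cameras. I set the final alignment by comparing each tube tip with its bucket in the same wrist picture.
- **Tool tilt:** The tool drifted to just under 1° off vertical by the end, which the buckets tolerated.

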